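Close the open fastener tins, each with its own lid

TASK

Four small tins of fasteners stand open on the workbench and their four lids lie about among them and the hand tools. Close every tin with the lid of its own size, so that each lid is fully home with its rim flat on the tin's rim. Leave the tins standing upright where they are, and do not knock any of them over on the way.

Things in the scene. Friction and masses are not known exactly. Their poses are not given: they have to be found in the camera images.
- lid_a (a point): the largest lid: round, grey plastic, right way up, foot of its plug on the bench. Ribbed grip rim 63 mm across, 8 mm high; below it a plug 10 mm deep, 52 mm across under the rim, tapering to 42 mm at its foot. Point: the lid's centre, half-way up (9 mm above its foot, 1 mm below the rim's underside); z is its axis, up
- lid_b (a point): the second largest lid: round, grey plastic, right way up, foot of its plug on the bench. Ribbed grip rim 54 mm across, 8 mm high; below it a plug 10 mm deep, 43 mm across under the rim, tapering to 33 mm at its foot. Point: the lid's centre, half-way up (9 mm above its foot, 1 mm below the rim's underside); z is its axis, up
- lid_c (a point): the second smallest lid: round, grey plastic, right way up, foot of its plug on the bench. Ribbed grip rim 45 mm across, 8 mm high; below it a plug 10 mm deep, 34 mm across under the rim, tapering to 24 mm at its foot. Point: the lid's centre, half-way up (9 mm above its foot, 1 mm below the rim's underside); z is its axis, up
- lid_d (a point): the smallest lid: round, grey plastic, right way up, foot of its plug on the bench. Ribbed grip rim 36 mm across, 8 mm high; below it a plug 10 mm deep, 25 mm across under the rim, tapering to 15 mm at its foot. Point: the lid's centre, half-way up (9 mm above its foot, 1 mm below the rim's underside); z is its axis, up
- mouth_a (a point): the largest tin: open, plain metal, part-filled with hex bolts, loose on the bench, 0.1 to 0.6 kg. 60 mm across, 62 mm high, mouth 55 mm inside, 22 mm deep to the contents. Point: centre of the mouth, level with the rim; z up. Only lid_a fits: it drops in loosely by its own weight, its rim resting on the tin's rim (lid centre then 1 mm below this point)
- mouth_b (a point): the second largest tin: open, plain metal, part-filled with hex nuts, loose on the bench, 0.1 to 0.6 kg. 51 mm across, 56 mm high, mouth 46 mm inside, 22 mm deep to the contents. Point: centre of the mouth, level with the rim; z up. Only lid_b fits: it drops in loosely by its own weight, its rim resting on the tin's rim (lid centre then 1 mm below this point)
- mouth_c (a point): the second smallest tin: open, plain metal, part-filled with brass wood screws, loose on the bench, 0.1 to 0.6 kg. 42 mm across, 50 mm high, mouth 37 mm inside, 22 mm deep to the contents. Point: centre of the mouth, level with the rim; z up. Only lid_c fits: it drops in loosely by its own weight, its rim resting on the tin's rim (lid centre then 1 mm below this point)
- mouth_d (a point): the smallest tin: open, plain metal, part-filled with small washers, loose on the bench, 0.1 to 0.6 kg. 33 mm across, 44 mm high, mouth 28 mm inside, 22 mm deep to the contents. Point: centre of the mouth, level with the rim; z up. Only lid_d fits: it drops in loosely by its own weight, its rim resting on the tin's rim (lid centre then 1 mm below this point)
Things that resemble listed ones, but are neither listed nor needed, are in the scene too. Leave any blue look-alike of the part that bears lid_b alone.

How it is judged:
By the outcome, as a careful person would: the job done as asked, in the order asked, and still so for the second after the job is handed in, with the robot touching nothing.
It also fails if it takes over 128 s, if anything falls off the work surface, if the arm or the gripper's body presses on something with over 40 N, if the wrist force passes 120 N, or if a joint passes its speed limit or range.

ROBOT

A 7-joint arm with a two-finger parallel gripper is mounted at the origin on the work surface. World frame = base frame: x ahead of the robot, y to its left, z up, the work surface at z = 0. Lengths are in m, angles in rad, forces in N, time in s.
With the tool pointing down it reaches from about 0.375 to 0.925 m from the base axis. Payload 3.1 kg.
Tool frame: the origin (TCP) lies midway between the tips of the shut fingers; the grasp point (between the pads) lies 19 mm behind it; y points along the fingers, z is the direction in which the jaws open and shut, and the axes are right-handed (so a half turn about y gives the same grasp; the last joint's range is limited). The gripper opens to 85 mm and grips with 20 to 120 N. Pads are 22 mm wide; open, the fingers measure 114 mm over their backs; the gripper's body (76 mm by 85 mm) begins 54 mm behind the grasp point. The pads swing forward as they close: fully open they stand 13 mm farther back than shut.
Start: joints at [-1.328, 0.383, 0.044, 1.598, -0.018, 1.161, -0.05], TCP at [0.217, 0.613, 0.231] pointing down, gripper open.
Joint ranges: [-2.61, 2.61], [-0.41, 2.15], [-1.48, 1.57], [0, 2.5], [-1.57, 4.71], [0.05, 1.97], [-2.85, 2.85]. Speed limits (rad/s): [2.79, 2.79, 3.14, 3.14, 3.14, 3.14, 3.14].

INTERFACE

Orientations are given as a rotation vector (axis times angle).
In Python, from rig import status, cams, close_job gives the robot as it stands.
- The arm moves only by the shell command python3 -m inch 'ROWS' [FORCE]. ROWS is JSON, a list of rows, each a list of 7 numbers: the turn, a rotation vector about the tool's x, y, z normalised to -1 to 1, where 1 is pi rad, then the shift along the tool's x, y, z normalised to -1 to 1, where 1 is 0.5 m, then the opening, from -1 (shut) to 1 (fully open). A call has 1 to 20 rows; each row is the pose to reach, as a shift and turn from the pose measured when the call began, along the tool's axes at that moment, turning the shorter way round; what a row does not reach only later rows make up. A row lasts 1/12 s, in which the tool goes at most 41.7 mm and 7.16 degrees, less where a joint would pass 70% of its speed; a pose out of reach is approached as far as the arm can. A call with a number of a shift or a turn outside -1 to 1 is refused whole. A call with a gripper value outside its range is refused whole. The fingers move at their own pace and stop on an object; FORCE is the grip in N (left out, the last holds). Time passes only in rows, so rows that repeat a pose let the fingers close. It gives the time, the measured TCP pose, the force and the opening at its end, in the units of the state.
- status.get_obs(): the state, without advancing time (a new reading comes with each control period).
- cams.grab_frame(name): name is "scene" or "top" or "wrist"; returns a dict with "image" (480x640x3 uint8, red, green, blue), "depth" (480x640 float32, m along the optical axis (not along the pixel's ray), 0 where there is no reading), "fx", "fy", "cx", "cy" (pixels), "T" (4x4, takes a point from camera to world coordinates); the wrist camera has in their place "T_tool_cam" (4x4, takes a point from camera to tool coordinates, whose origin is the TCP and whose axes are the tool frame's). Camera axes: x right, y down, z forward; pixel columns grow to the right and rows downward; lengths in m; the calibration is good to about 2 mm. A picture is of the moment at which its call begins: read the wrist's pose just before it.
- close_job(): hands the job in, once; it reports no verdict.
Trained networks look in the newest picture that a camera, given by its name, has taken for a name from the list of things; names that differ only in an ending like _2 or _b are one class to them, and where a whole thing is asked for, a point or a joint stands for the part that bears it (a point fixed in the world has none). Each returns a list of dicts, best first, with "p" (0 to 1); they miss things now and then, are a little off and sometimes report something else, mostly with a low value. They report only what shows in the picture. A call takes as long as a camera call. They do not tell look-alikes from the thing itself.
- cams.regions_of(query, camera): "region" (480x640 bool, what is visible of it) and "uv" ([column, row] in pixels, amid what is visible of it).
- cams.mark_of(query, camera): "uv" ([column, row] in pixels: a listed point, or the origin of a listed thing).
The state is a dict: "clock": time; "joint_positions": joint angles; "joint_velocities": joint speeds; "tau": joint torques, N m; "eef_pos": TCP position; "orientation": TCP orientation; "wrist_force": force on the tool from outside, world axes, zero at the start; "moment": the same for the moment, N m; "width": finger opening in m.
Only numpy, scipy, OpenCV 4.12 (cv2) and the standard library are available. Lean on these libraries where they do the work, as an engineer would, in place of code of your own. Each camera call takes 0.05 s, during which the arm holds its last target.

## Working session

There is one attempt and no reset: what is moved stays moved. The work goes in short steps, Python scripts to look and compute and a shell command to move; the robot and the scene stay as the last step left them, time stands still between calls to the robot, and variables do not carry over. Pictures are saved under pics/ and viewed, and the job is handed in when it is done.

```bash
ls; mkdir -p pics; python3 - <<'E'
from rig import status,cams
import cv2
o=status.get_obs(); print({k:o[k] for k in ('clock','eef_pos','orientation','width','wrist_force')})
for n in ('top','scene'):
    f=cams.grab_frame(n); cv2.imwrite(f'pics/{n}0.png',f['image'][:,:,::-1]); print(n,f['fx'],f['T'])
E
```

```text
pics
{'clock': 0.0, 'eef_pos': array([0.21692175, 0.61172496, 0.22985512]), 'orientation': array([-1.55684257,  0.26773918, -0.26722164]), 'width': 0.08533235868307486, 'wrist_force': array([ 0.2576858 , -0.33384943,  0.6919473 ])}
top 563.8105068889053 [[ 0.0158168  -0.99769956  0.06591977  0.4321259 ]
 [-0.9998138  -0.01651029 -0.00998878  0.00650969]
 [ 0.01105415 -0.0657495  -0.99777493  1.13023337]
 [ 0.          0.          0.          1.        ]]
scene 512.0469256329455 [[ 0.78613836  0.35031293 -0.50918301  1.08110324]
 [ 0.61762055 -0.41454906  0.66835166 -0.72859125]
 [ 0.02305089 -0.83989876 -0.54225338  0.68696704]
 [ 0.          0.          0.          1.        ]]
```

View pics/top0.png

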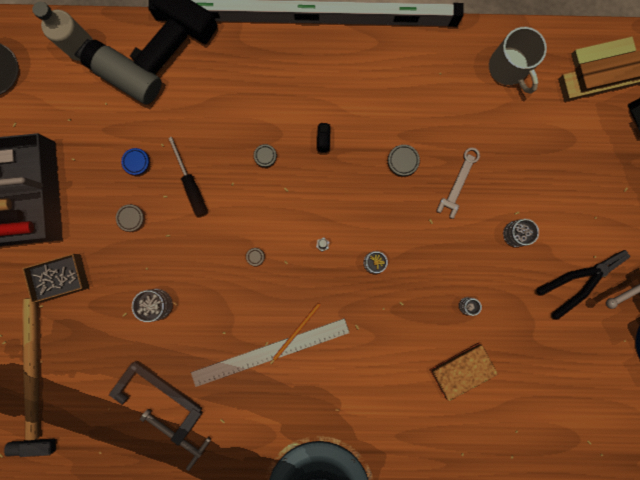

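View pics/scene0.png

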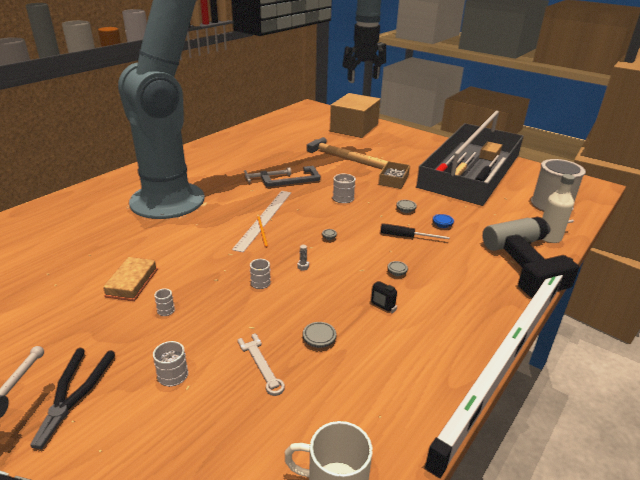

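```bash
cat > h.py <<'E'
import numpy as np, cv2
from rig import status,cams
from scipy.spatial.transform import Rotation as R
def ray_at_z(f,uv,z,T=None):
    T=f['T'] if T is None else T
    d=T[:3,:3]@np.array([(uv[0]-f['cx'])/f['fx'],(uv[1]-f['cy'])/f['fy'],1.])
    return T[:3,3]+d*(z-T[2,3])/d[2]
def depthpt(f,u,v,T=None):
    T=f['T'] if T is None else T
    z=f['depth'][v,u]
    return T[:3,:3]@np.array([(u-f['cx'])/f['fx']*z,(v-f['cy'])/f['fy']*z,z])+T[:3,3]
E
python3 - <<'E'
from h import *
f=cams.grab_frame('top')
np.savez('top.npz',**f)
for q in ('lid_a','mouth_a'):
    for r in cams.regions_of(q,'top'):
        m=r['region']; vs,us=np.nonzero(m)
        P=np.array([depthpt(f,u,v) for u,v in zip(us,vs) if f['depth'][v,u]>0])
        zt=np.percentile(P[:,2],90); 
        top=P[P[:,2]>zt-.006]
        c,rad=cv2.minEnclosingCircle(top[:,:2].astype(np.float32))
        print(q,round(r['p'],2),np.round(r['uv']),m.sum(),'z90 %.3f'%zt,np.round(c,4),'D %.3f'%(2*rad),f['image'][m].mean(0).round())
    for r in cams.mark_of(q,'top'): print('  mark',round(r['p'],2),np.round(r['uv'],1),ray_at_z(f,r['uv'],.05 if q[0]=='m' else .009).round(4))
a=f['image'][120:340,100:560]
cv2.imwrite('pics/crop0.png',cv2.resize(a,(800,383),interpolation=cv2.INTER_CUBIC)[:,:,::-1])
E
```

```text
lid_a 0.89 [405. 162.] 815 z90 0.022 [ 0.6552 -0.1581] D 0.064 [93. 85. 72.]
lid_a 0.87 [263. 154.] 382 z90 0.022 [0.659  0.1193] D 0.045 [93. 86. 73.]
lid_a 0.85 [253. 258.] 257 z90 0.022 [0.4569 0.1336] D 0.036 [104.  87.  70.]
lid_a 0.73 [129. 219.] 605 z90 0.022 [0.5304 0.3832] D 0.055 [97. 83. 67.]
  mark 0.64 [255.3 258.4] [0.454  0.1327 0.009 ]
  mark 0.63 [403.3 160.7] [ 0.6553 -0.1601  0.009 ]
  mark 0.62 [264.8 154.7] [0.6625 0.1186 0.009 ]
  mark 0.62 [134.2 164.2] [0.6385 0.3793 0.009 ]
  mark 0.57 [129.8 213.4] [0.5395 0.3843 0.009 ]
mouth_a 0.83 [153. 305.] 1058 z90 0.061 [0.3608 0.3277] D 0.061 [86. 75. 65.]
mouth_a 0.8 [375. 265.] 380 z90 0.050 [ 0.4497 -0.1015] D 0.041 [89. 78. 58.]
mouth_a 0.76 [521. 234.] 804 z90 0.056 [ 0.5125 -0.3869] D 0.052 [74. 67. 61.]
mouth_a 0.74 [471. 304.] 335 z90 0.045 [ 0.3671 -0.2886] D 0.034 [79. 72. 65.]
  mark 0.82 [145.6 307.5] [0.3568 0.3337 0.05  ]
  mark 0.78 [470.4 308.3] [ 0.3647 -0.2842  0.05  ]
  mark 0.72 [376.8 261.7] [ 0.4506 -0.1045  0.05  ]
  mark 0.7 [525.5 231.3] [ 0.5138 -0.3909  0.05  ]
```

View pics/crop0.png

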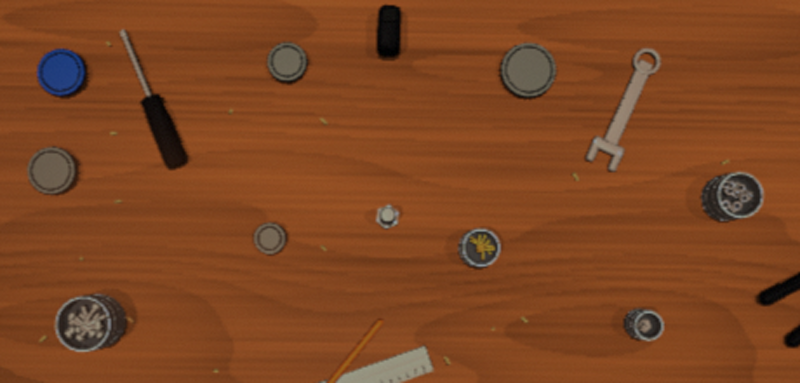

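```bash
cat >> h.py <<'E'
def plan(target,jaw=None):
    """rows numbers to reach TCP target (world), tool y down, tool z along jaw (world xy, sign chosen nearest)"""
    o=status.get_obs(); p=np.array(o['eef_pos']); Rc=R.from_rotvec(o['orientation']).as_matrix()
    y=np.array([0,0,-1.]); z=Rc[:,2] if jaw is None else np.r_[jaw,0.]
    z=z-y*(z@y); z/=np.linalg.norm(z)
    if z@Rc[:,2]<0: z=-z
    Rt=np.c_[np.cross(y,z),y,z]
    rv=R.from_matrix(Rc.T@Rt).as_rotvec(); s=Rc.T@(np.array(target)-p)
    print('clock',round(o['clock'],2),'tcp',p.round(4),'w %.4f'%o['width'],'F',np.round(o['wrist_force'],1))
    print('turn',(rv/np.pi).round(4),'deg',np.degrees(np.linalg.norm(rv)).round(1),'shift',(s/.5).round(4),'dist',np.linalg.norm(s).round(3))
E
python3 - <<'E'
from h import *
o=status.get_obs(); print(R.from_rotvec(o['orientation']).as_matrix().round(3)); print(o['joint_positions'])
plan([0.53,0.383,0.20],[0,1]);plan([0.53,0.383,0.20],[1,0]);
E
```

```text
[[ 0.942 -0.     0.334]
 [-0.334 -0.001  0.942]
 [ 0.    -1.    -0.001]]
[-1.32776781  0.38318133  0.04388736  1.59829148 -0.0179192   1.16116778
 -0.04989586]
clock 0.35 tcp [0.2172 0.6124 0.2309] w 0.0854 F [-0.2  0.5 -0.1]
turn [ 0.0002 -0.1085 -0.    ] deg 19.5 shift [ 0.743   0.062  -0.2233] dist 0.389
clock 0.35 tcp [0.2172 0.6124 0.2309] w 0.0854 F [-0.2  0.5 -0.1]
turn [2.000e-04 3.915e-01 1.000e-04] deg 70.5 shift [ 0.743   0.062  -0.2233] dist 0.389
```

Candidates for lid_b: grey lid (130,217) Ø55, blue look-alike (135,161), grey (403,160) Ø64 = lid_a, (265,156) Ø45 = lid_c and (255,257) Ø36 = lid_d. I choose (130,217), grey and 54 mm across. I'll check it in a close wrist view.

```bash
python3 -m inch '[[0,-0.1085,0,0.743,0.16,-0.2233,1],[0,-0.1085,0,0.743,0.16,-0.2233,1],[0,-0.1085,0,0.743,0.16,-0.2233,1],[0,-0.1085,0,0.743,0.16,-0.2233,1],[0,-0.1085,0,0.743,0.16,-0.2233,1],[0,-0.1085,0,0.743,0.16,-0.2233,1],[0,-0.1085,0,0.743,0.16,-0.2233,1],[0,-0.1085,0,0.743,0.16,-0.2233,1],[0,-0.1085,0,0.743,0.16,-0.2233,1],[0,-0.1085,0,0.743,0.16,-0.2233,1],[0,-0.1085,0,0.743,0.16,-0.2233,1],[0,-0.1085,0,0.743,0.16,-0.2233,1],[0,-0.1085,0,0.743,0.16,-0.2233,1],[0,-0.1085,0,0.743,0.16,-0.2233,1]]' 30
cat >> h.py <<'E'
def wrist(q,zc,D,name,zoff=0.):
    """look with wrist: regions -> world centre of the rim circle at rim top height zc"""
    o=status.get_obs(); f=cams.grab_frame('wrist')
    T=np.eye(4); T[:3,:3]=R.from_rotvec(o['orientation']).as_matrix(); T[:3,3]=o['eef_pos']; T=T@f['T_tool_cam']
    img=f['image'][:,:,::-1].copy()
    print('cam',T[:3,3].round(3))
    for r in cams.regions_of(q,'wrist'):
        m=r['region'];vs,us=np.nonzero(m); ok=f['depth'][vs,us]>0
        P=np.array([depthpt(f,u,v,T) for u,v in zip(us[ok],vs[ok])])
        zt=np.percentile(P[:,2],90); t=P[P[:,2]>zt-.006]
        c,rad=cv2.minEnclosingCircle(t[:,:2].astype(np.float32))
        cs,_=cv2.findContours(m.astype(np.uint8),cv2.RETR_EXTERNAL,cv2.CHAIN_APPROX_NONE)
        cc=max(cs,key=cv2.contourArea); e=cv2.fitEllipse(cc); 
        print('reg',round(r['p'],2),np.round(r['uv']),m.sum(),'z90 %.4f zmed %.4f'%(zt,np.median(P[:,2])),'c3d',np.round(c,4),'D %.4f'%(2*rad),'ell',np.round(e[0],1),ray_at_z(f,e[0],zc,T).round(4))
        cv2.drawContours(img,[cc],-1,(0,255,0),1)
    for r in cams.mark_of(q,'wrist'):
        print('mark',round(r['p'],2),np.round(r['uv'],1),ray_at_z(f,r['uv'],zc-zoff,T).round(4))
        cv2.circle(img,tuple(int(x) for x in r['uv']),3,(0,0,255),-1)
    cv2.imwrite(f'pics/{name}.png',img); np.savez(f'{name}.npz',T=T,**f)
E
python3 - <<'E'
from h import *
wrist('lid_b',.018,.054,'w1',.009); print(status.get_obs()['joint_positions'].round(2))
plan([0.53,0.383,0.15],[0,1])
E
```

```text
clock: 1.52
eef_pos: [0.5281, 0.3856, 0.1513]
orientation: [-1.57, -0.002, 0.004]
wrist_force: [-0.6, -0.0, 0.2]
width: 0.0858
cam [0.446 0.385 0.294]
reg 0.81 [319. 233.] 4149 z90 0.0191 zmed 0.0183 c3d [0.5304 0.3825] D 0.0553 ell [318.2 234.2] [0.5289 0.3826 0.018 ]
reg 0.75 [311. 364.] 3122 z90 0.0191 zmed 0.0182 c3d [0.6427 0.376 ] D 0.0558 ell [310.2 362.9] [0.6403 0.3761 0.018 ]
reg 0.73 [ 15. 381.] 1490 z90 0.0189 zmed 0.0180 c3d [0.6595 0.1201] D 0.0454 ell [ 15.6 379.6] [0.6575 0.128  0.018 ]
mark 0.87 [ 12.9 376.7] [0.6614 0.1181 0.009 ]
mark 0.73 [316.5 233.5] [0.531  0.3812 0.009 ]
mark 0.66 [310.1 356. ] [0.6398 0.3757 0.009 ]
[-0.79  0.47  0.13  1.66 -0.07  1.02  0.93]
clock 1.67 tcp [0.5285 0.3851 0.1514] w 0.0850 F [-0.1 -0.6  0. ]
turn [-0.0002  0.0012 -0.0001] deg 0.2 shift [ 0.0031  0.0028 -0.0042] dist 0.003
```

View pics/w1.png

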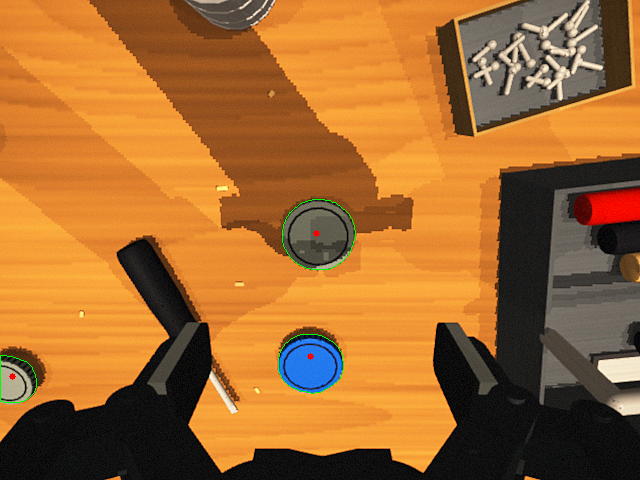

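The close view shows the grey lid_b at (319,233), with the blue one to leave alone at (311,364). I'm descending on the grey lid.

```bash
python3 -m inch '[[0,0,0,0.003,0.07,-0.005,1],[0,0,0,0.003,0.14,-0.005,1],[0,0,0,0.003,0.2,-0.005,1],[0,0,0,0.003,0.25,-0.005,1],[0,0,0,0.003,0.28,-0.005,1],[0,0,0,0.003,0.302,-0.005,1],[0,0,0,0.003,0.302,-0.005,1],[0,0,0,0.003,0.302,-0.005,0.2],[0,0,0,0.003,0.302,-0.005,0],[0,0,0,0.003,0.302,-0.005,-0.2],[0,0,0,0.003,0.302,-0.005,-0.4],[0,0,0,0.003,0.302,-0.005,-0.4],[0,0,0,0.003,0.302,-0.005,-0.4],[0,0,0,0.003,0.302,-0.005,-0.4],[0,0,0,0.003,0.302,-0.005,-0.4]]' 30
```

```text
clock: 2.92
eef_pos: [0.5318, 0.3841, 0.003]
orientation: [-1.567, -0.005, 0.0]
wrist_force: [0.0, -0.6, 6.9]
width: 0.0524
```

```bash
python3 -m inch '[[0,0,0,0,-0.04,0,-0.4],[0,0,0,0,-0.1,0,-0.4],[0,0,0,0,-0.18,0,-0.4],[0,0,0,0,-0.25,0,-0.4],[0,0,0,0,-0.25,0,-0.4],[0,0,0,0,-0.25,0,-0.4]]'
python3 - <<'E'
from h import *
wrist('lid_b',.018,.054,'w2',.009)
plan([0.5125,-0.387,0.16],[0,1])
E
```

```text
clock: 3.42
eef_pos: [0.5337, 0.3852, 0.1322]
orientation: [-1.562, -0.01, -0.005]
wrist_force: [0.3, -1.3, -1.1]
width: 0.0527
cam [0.45  0.383 0.274]
reg 0.62 [321. 334.] 14441 z90 0.1481 zmed 0.1474 c3d [0.5323 0.3851] D 0.0556 ell [322.4 335.4] [0.6099 0.3864 0.018 ]
reg 0.61 [ 10. 389.] 652 z90 0.0187 zmed 0.0173 c3d [0.6614 0.1296] D 0.0380 ell [  7.5 389.1] [0.658  0.1382 0.018 ]
mark 0.6 [322.1 331.1] [0.6117 0.3863 0.009 ]
clock 3.57 tcp [0.5302 0.3827 0.1265] w 0.0527 F [-0.5 -0.2 -0.4]
turn [-0.0005  0.0011  0.0002] deg 0.2 shift [-0.0408 -0.0697 -1.5392] dist 0.771
```

View pics/w2.png

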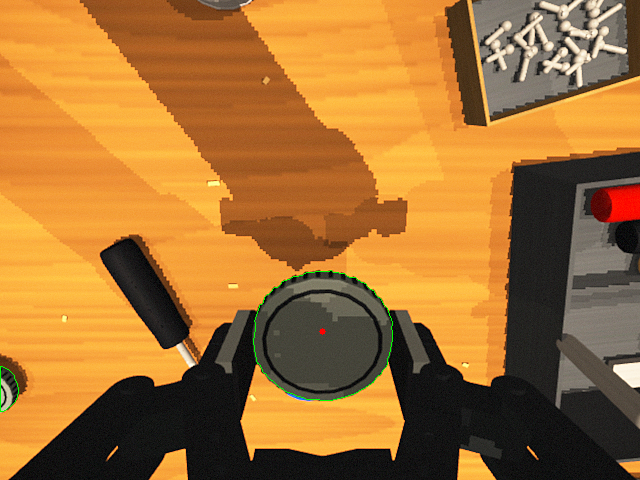

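```bash
python3 -m inch '[[0,0,0,-0.02,-0.07,-0.07,-0.4],[0,0,0,-0.02,-0.07,-0.15,-0.4],[0,0,0,-0.02,-0.07,-0.23,-0.4],[0,0,0,-0.02,-0.07,-0.31,-0.4],[0,0,0,-0.02,-0.07,-0.39,-0.4],[0,0,0,-0.02,-0.07,-0.47,-0.4],[0,0,0,-0.02,-0.07,-0.55,-0.4],[0,0,0,-0.02,-0.07,-0.63,-0.4],[0,0,0,-0.02,-0.07,-0.71,-0.4],[0,0,0,-0.02,-0.07,-0.79,-0.4],[0,0,0,-0.02,-0.07,-0.87,-0.4],[0,0,0,-0.02,-0.07,-0.9,-0.4],[0,0,0,-0.02,-0.07,-0.9,-0.4]]'
python3 - <<'E'
from h import *
plan([0.5125,-0.387,0.16],[0,1])
E
```

```text
clock: 4.65
eef_pos: [0.5194, -0.0742, 0.159]
orientation: [-1.572, 0.008, -0.003]
wrist_force: [-0.2, 0.1, -0.9]
width: 0.0523
clock 4.65 tcp [ 0.5194 -0.0742  0.159 ] w 0.0523 F [-0.2  0.1 -0.9]
turn [ 0.0005 -0.0022 -0.001 ] deg 0.4 shift [-0.0096 -0.001  -0.6257] dist 0.313
```

```bash
python3 -m inch '[[0,0,0,-0.01,0,-0.08,-0.4],[0,0,0,-0.01,0,-0.16,-0.4],[0,0,0,-0.01,0,-0.24,-0.4],[0,0,0,-0.01,0,-0.32,-0.4],[0,0,0,-0.01,0,-0.38,-0.4],[0,0,0,-0.01,0,-0.42,-0.4],[0,0,0,-0.01,0,-0.44,-0.4],[0,0,0,-0.01,0,-0.44,-0.4],[0,0,0,-0.01,0,-0.44,-0.4],[0,0,0,-0.01,0,-0.44,-0.4]]'
python3 - <<'E'
from h import *
wrist('lid_b',.018,.054,'w3l',.009)
wrist('mouth_b',.056,.051,'w3')
E
```

```text
clock: 5.48
eef_pos: [0.5135, -0.2908, 0.1584]
orientation: [-1.57, 0.006, 0.001]
wrist_force: [-0.4, 0.7, 0.5]
width: 0.0527
cam [ 0.432 -0.291  0.302]
reg 0.72 [322. 335.] 14522 z90 0.1744 zmed 0.1737 c3d [ 0.5123 -0.2907] D 0.0556 ell [322.6 335.4] [ 0.6033 -0.2907  0.018 ]
reg 0.62 [480. 367.] 1176 z90 0.0191 zmed 0.0182 c3d [ 0.5761 -0.1935] D 0.1793 ell [478.7 367.7] [ 0.6353 -0.1575  0.018 ]
mark 0.86 [322.7 330.7] [ 0.6042 -0.2906  0.009 ]
mark 0.6 [470.1 381.2] [ 0.6559 -0.1592  0.009 ]
cam [ 0.432 -0.292  0.302]
reg 0.65 [185. 236.] 6219 z90 0.0557 zmed 0.0414 c3d [ 0.5125 -0.3883] D 0.0515 ell [185.9 236.6] [ 0.5065 -0.3816  0.056 ]
reg 0.63 [322.  19.] 2064 z90 0.0440 zmed 0.0256 c3d [ 0.3705 -0.2905] D 0.0323 ell [324.   18.7] [ 0.3801 -0.2904  0.056 ]
reg 0.57 [595. 145.] 5599 z90 0.0491 zmed 0.0346 c3d [ 0.4507 -0.1044] D 0.0426 ell [597.2 144.8] [ 0.4487 -0.1234  0.056 ]
mark 0.8 [177.3 245.7] [ 0.5128 -0.388   0.056 ]
mark 0.69 [620.5 148.8] [ 0.4511 -0.1085  0.056 ]
```

View pics/w3.png

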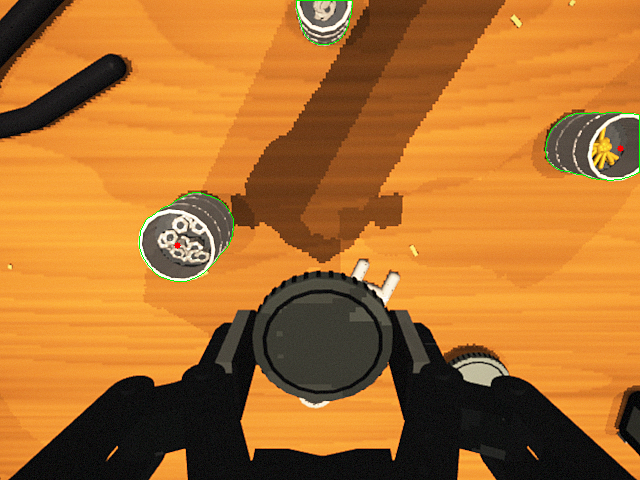

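Lid_b is held level at (322,335). The matching tin with nuts is at (180,243), its mouth at (0.5127,-0.388). I'm moving over it.

```bash
python3 - <<'E'
from h import *
plan([0.5138,-0.388,0.10],[0,1])
E
```

```text
clock 5.78 tcp [ 0.5133 -0.293   0.1594] w 0.0525 F [0.3 0.5 0.9]
turn [ 0.0003 -0.0016 -0.0009] deg 0.3 shift [ 0.0022  0.1191 -0.1898] dist 0.112
```

```bash
python3 -m inch '[[0,-0.0016,0,0.002,0,-0.08,-0.4],[0,-0.0016,0,0.002,0,-0.15,-0.4],[0,-0.0016,0,0.002,0,-0.19,-0.4],[0,-0.0016,0,0.002,0.05,-0.19,-0.4],[0,-0.0016,0,0.002,0.1,-0.19,-0.4],[0,-0.0016,0,0.002,0.12,-0.19,-0.4],[0,-0.0016,0,0.002,0.12,-0.19,-0.4],[0,-0.0016,0,0.002,0.12,-0.19,-0.4]]'
python3 - <<'E'
from h import *
for i in range(4): print(status.get_obs()['eef_pos']); cams.grab_frame('top')
wrist('lid_b',.018,.054,'w4l',.009)
plan([0.5138,-0.388,0.0525],[0,1])
f=cams.grab_frame('scene'); cv2.imwrite('pics/s4.png',f['image'][:,:,::-1])
E
```

```text
clock: 6.45
eef_pos: [0.5137, -0.3872, 0.0991]
orientation: [-1.571, 0.002, 0.004]
wrist_force: [-0.3, -0.3, -0.1]
width: 0.0525
[ 0.51365874 -0.38715353  0.09912414]
[ 0.51449398 -0.38789968  0.10037689]
[ 0.51492559 -0.38836507  0.10111542]
[ 0.51506575 -0.38857174  0.1014099 ]
cam [ 0.433 -0.389  0.244]
reg 0.86 [621. 432.] 2732 z90 0.0190 zmed 0.0182 c3d [ 0.6556 -0.1622] D 0.0644 ell [618.9 430.9] [ 0.6497 -0.1736  0.018 ]
reg 0.67 [323. 336.] 14752 z90 0.1174 zmed 0.1166 c3d [ 0.5142 -0.3888] D 0.0565 ell [322.7 335.2] [ 0.5708 -0.3886  0.018 ]
mark 0.82 [324.3 332.8] [ 0.5744 -0.3876  0.009 ]
mark 0.7 [629.4 429.3] [ 0.6568 -0.1575  0.009 ]
clock 6.8 tcp [ 0.5144 -0.3884  0.1008] w 0.0528 F [ 0.1 -0.4  0. ]
turn [ 0.0006  0.0001 -0.0003] deg 0.1 shift [-0.0011  0.0965  0.001 ] dist 0.048
```

View pics/s4.png

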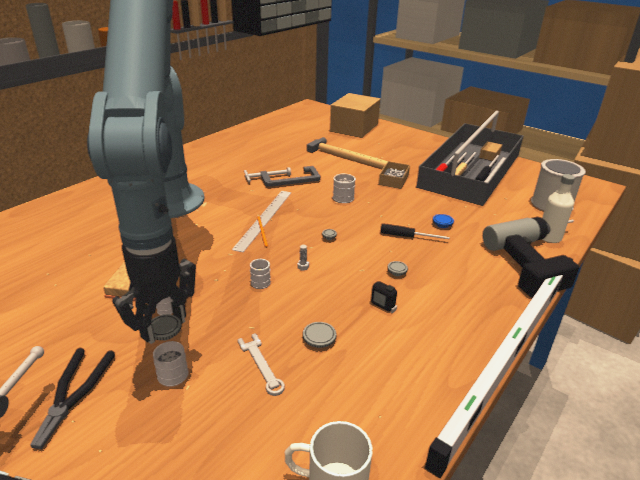

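View pics/w4l.png

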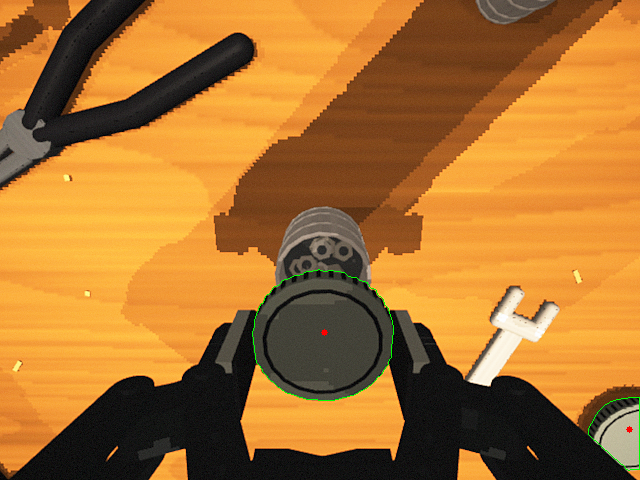

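```bash
python3 -m inch '[[0,0,0,-0.003,0.03,0.001,-0.4],[0,0,0,-0.003,0.06,0.001,-0.4],[0,0,0,-0.003,0.075,0.001,-0.4],[0,0,0,-0.003,0.085,0.001,-0.4],[0,0,0,-0.003,0.092,0.001,-0.4],[0,0,0,-0.003,0.096,0.001,-0.4],[0,0,0,-0.003,0.099,0.001,-0.4],[0,0,0,-0.003,0.099,0.001,-0.4],[0,0,0,-0.003,0.099,0.001,-0.4]]'
python3 - <<'E'
from h import *
wrist('lid_b',.066,.054,'w5',.009); plan([0.5128,-0.388,0.0485])
E
```

```text
clock: 7.6
eef_pos: [0.5129, -0.3882, 0.0514]
orientation: [-1.573, 0.0, 0.001]
wrist_force: [-0.1, -1.1, -0.6]
width: 0.0521
cam [ 0.431 -0.388  0.194]
reg 0.97 [323. 335.] 14601 z90 0.0674 zmed 0.0666 c3d [ 0.5118 -0.3885] D 0.0562 ell [322.6 335.3] [ 0.509  -0.3883  0.066 ]
mark 0.9 [324.5 330.4] [ 0.5122 -0.3875  0.057 ]
clock 7.75 tcp [ 0.513  -0.3881  0.0515] w 0.0524 F [-0.1 -0.9  0.1]
turn [ 0.0007 -0.     -0.0002] deg 0.1 shift [-0.0003  0.006   0.0003] dist 0.003
```

View pics/w5.png

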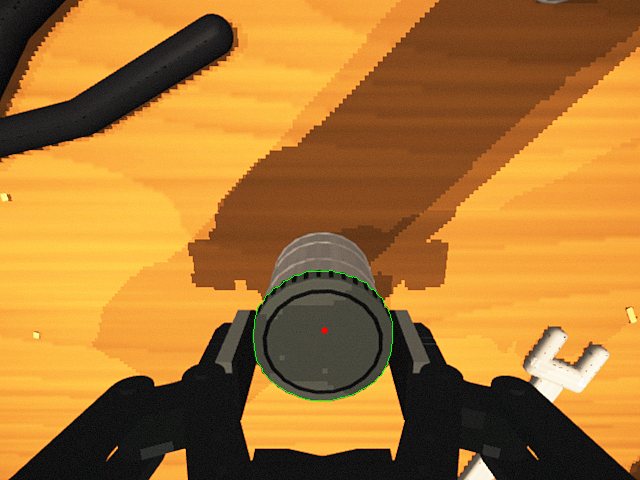

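```bash
python3 -m inch '[[0,0,0,0,0.001,0,0.5],[0,0,0,0,0.001,0,0.5],[0,0,0,0,0.001,0,0.7],[0,0,0,0,0.001,0,0.7],[0,0,0,0,0.001,0,0.7],[0,0,0,0,0.001,0,0.7],[0,0,0,0,-0.05,0,1],[0,0,0,0,-0.1,0,1],[0,0,0,0,-0.15,0,1],[0,0,0,0,-0.2,0,1],[0,0,0,0,-0.2,0,1],[0,0,0,0,-0.2,0,1]]'
python3 - <<'E'
from h import *
wrist('lid_b',.064,.054,'w6',.009); plan([0.6555,-0.160,0.15])
E
```

```text
clock: 8.75
eef_pos: [0.5142, -0.389, 0.1537]
orientation: [-1.575, -0.003, -0.003]
wrist_force: [-0.9, 0.3, -0.8]
width: 0.0856
cam [ 0.431 -0.389  0.296]
reg 0.97 [591. 383.] 3148 z90 0.0191 zmed 0.0182 c3d [ 0.6551 -0.16  ] D 0.0651 ell [589.4 381.9] [ 0.6118 -0.1998  0.064 ]
reg 0.79 [322. 246.] 5520 z90 0.0651 zmed 0.0642 c3d [ 0.5119 -0.388 ] D 0.0551 ell [324.6 245.9] [ 0.5101 -0.3882  0.064 ]
mark 0.84 [585.5 387. ] [ 0.6233 -0.1943  0.055 ]
mark 0.56 [324.4 246.6] [ 0.5136 -0.3883  0.055 ]
clock 8.9 tcp [ 0.5121 -0.387   0.1499] w 0.0853 F [-0.1 -0.3 -1. ]
turn [ 0.0002 -0.     -0.0009] deg 0.2 shift [ 0.2869 -0.0012  0.454 ] dist 0.269
```

View pics/w6.png

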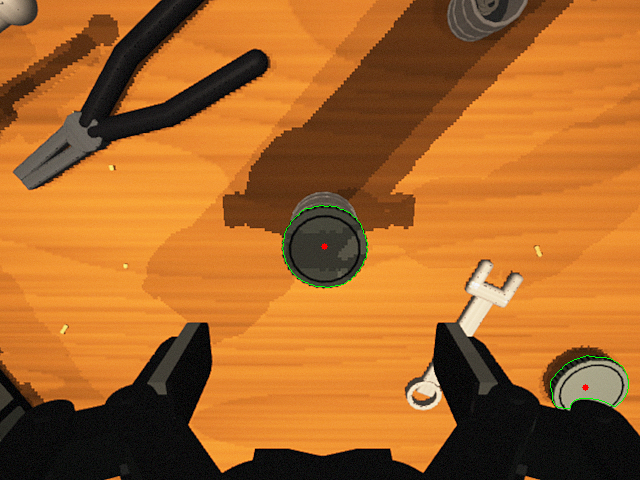

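Lid_b is home: its top is at 64 mm, as expected. Next is lid_a.

```bash
python3 -m inch '[[0,0,0,0.04,0,0.06,1],[0,0,0,0.08,0,0.13,1],[0,0,0,0.12,0,0.19,1],[0,0,0,0.16,0,0.26,1],[0,0,0,0.2,0,0.32,1],[0,0,0,0.24,0,0.38,1],[0,0,0,0.27,0,0.43,1],[0,0,0,0.287,0,0.454,1],[0,0,0,0.287,0,0.454,1],[0,0,0,0.287,0,0.454,1],[0,0,0,0.287,0,0.454,1]]'
python3 - <<'E'
from h import *
wrist('lid_a',.018,.063,'w7',.009); plan([0.6555,-0.160,-0.001],[0,1])
E
```

```text
clock: 9.82
eef_pos: [0.6536, -0.1636, 0.1487]
orientation: [-1.574, 0.007, 0.001]
wrist_force: [-0.6, -0.9, -0.1]
width: 0.0855
cam [ 0.572 -0.163  0.292]
reg 0.64 [331. 236.] 5573 z90 0.0192 zmed 0.0183 c3d [ 0.6561 -0.159 ] D 0.0646 ell [328.7 235.8] [ 0.6543 -0.1593  0.018 ]
mark 0.73 [331.1 236.3] [ 0.6574 -0.1574  0.009 ]
clock 9.97 tcp [ 0.654  -0.1637  0.1495] w 0.0857 F [-0.3  0.1  0.3]
turn [ 0.0006 -0.0016 -0.0012] deg 0.4 shift [0.0041 0.3009 0.0081] dist 0.151
```

View pics/w7.png

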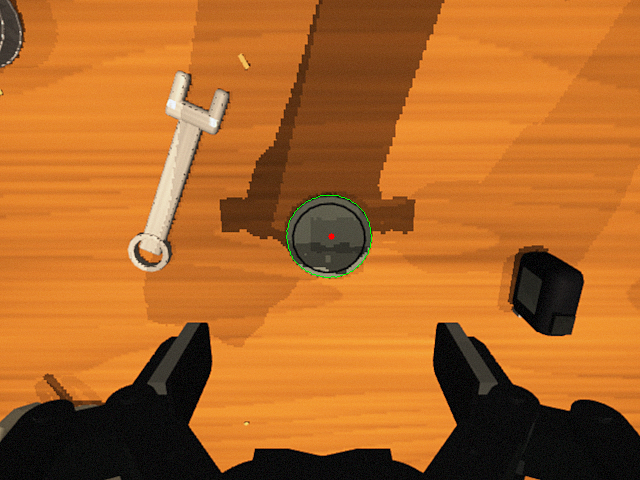

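```bash
python3 -m inch '[[0,-0.0016,0,0.004,0.07,0.0085,1],[0,-0.0016,0,0.004,0.14,0.0085,1],[0,-0.0016,0,0.004,0.2,0.0085,1],[0,-0.0016,0,0.004,0.25,0.0085,1],[0,-0.0016,0,0.004,0.28,0.0085,1],[0,-0.0016,0,0.004,0.295,0.0085,1],[0,-0.0016,0,0.004,0.295,0.0085,1],[0,-0.0016,0,0.004,0.295,0.0085,0.4],[0,-0.0016,0,0.004,0.295,0.0085,0.2],[0,-0.0016,0,0.004,0.295,0.0085,0],[0,-0.0016,0,0.004,0.295,0.0085,-0.2],[0,-0.0016,0,0.004,0.295,0.0085,-0.2],[0,-0.0016,0,0.004,0.295,0.0085,-0.2],[0,-0.0016,0,0.004,0.295,0.0085,-0.2]]' 30
python3 -m inch '[[0,0,0,0,-0.04,0,-0.2],[0,0,0,0,-0.1,0,-0.2],[0,0,0,0,-0.18,0,-0.2],[0,0,0,0,-0.25,0,-0.2],[0,0,0,0,-0.32,0,-0.2],[0,0,0,0,-0.32,0,-0.2],[0,0,0,0,-0.32,0,-0.2]]'
python3 - <<'E'
from h import *
wrist('lid_a',.018,.063,'w8',.009); plan([0.3608,0.3277,0.17],[0,1])
E
```

```text
clock: 11.13
eef_pos: [0.6577, -0.1606, 0.0047]
orientation: [-1.574, -0.001, -0.001]
wrist_force: [0.4, -0.5, 6.6]
width: 0.0611
clock: 11.72
eef_pos: [0.6599, -0.1607, 0.1687]
orientation: [-1.575, -0.007, -0.007]
wrist_force: [-1.2, 0.1, -1.2]
width: 0.0614
cam [ 0.576 -0.161  0.311]
reg 0.59 [322. 334.] 19483 z90 0.1830 zmed 0.1822 c3d [ 0.6592 -0.1606] D 0.0658 ell [322.6 331.7] [ 0.755  -0.1611  0.018 ]
mark 0.59 [323.6 330.3] [ 0.7591 -0.1602  0.009 ]
clock 11.87 tcp [ 0.6561 -0.1593  0.1628] w 0.0612 F [-0.   0.6 -0.2]
turn [ 0.0007  0.0001 -0.0008] deg 0.2 shift [-0.5902 -0.015   0.9742] dist 0.57
```

View pics/w8.png

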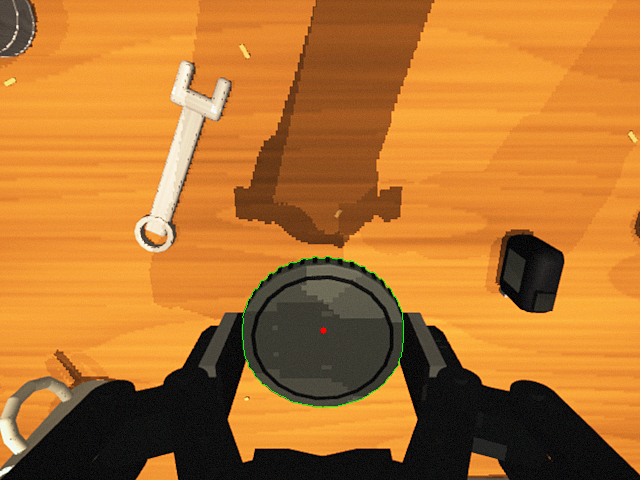

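```bash
python3 -m inch '[[0,0,0,-0.04,-0.015,0.06,-0.2],[0,0,0,-0.09,-0.015,0.13,-0.2],[0,0,0,-0.14,-0.015,0.2,-0.2],[0,0,0,-0.19,-0.015,0.27,-0.2],[0,0,0,-0.24,-0.015,0.34,-0.2],[0,0,0,-0.29,-0.015,0.41,-0.2],[0,0,0,-0.34,-0.015,0.48,-0.2],[0,0,0,-0.39,-0.015,0.55,-0.2],[0,0,0,-0.44,-0.015,0.62,-0.2],[0,0,0,-0.49,-0.015,0.68,-0.2],[0,0,0,-0.53,-0.015,0.73,-0.2],[0,0,0,-0.56,-0.015,0.78,-0.2],[0,0,0,-0.57,-0.015,0.8,-0.2],[0,0,0,-0.57,-0.015,0.8,-0.2],[0,0,0,-0.57,-0.015,0.8,-0.2],[0,0,0,-0.57,-0.015,0.8,-0.2]]'
python3 - <<'E'
from h import *
print(status.get_obs()['joint_positions'].round(2))
wrist('lid_a',.018,.063,'w9l',.009)
wrist('mouth_a',.062,.060,'w9'); plan([0.3608,0.3277,0.11],[0,1])
E
```

```text
clock: 13.2
eef_pos: [0.371, 0.2387, 0.1691]
orientation: [-1.575, 0.004, 0.002]
wrist_force: [0.4, -1.1, -0.3]
width: 0.0614
[-0.8   0.06  0.14  2.14 -0.01  0.95  0.91]
cam [0.289 0.239 0.312]
reg 0.76 [195. 320.] 1063 z90 0.0191 zmed 0.0182 c3d [0.4192 0.1612] D 0.1309 ell [198.2 320.6] [0.4532 0.1325 0.018 ]
reg 0.65 [476. 474.] 181 z90 0.0191 zmed 0.0180 c3d [0.6247 0.3913] D 0.0269 ell [475.3 474. ] [0.6227 0.3881 0.018 ]
reg 0.61 [323. 336.] 19386 z90 0.1836 zmed 0.1828 c3d [0.3699 0.2385] D 0.0648 ell [322.4 332. ] [0.4641 0.238  0.018 ]
mark 0.76 [200.1 321.9] [0.4595 0.1308 0.009 ]
mark 0.66 [324.1 329.3] [0.4668 0.2394 0.009 ]
cam [0.29  0.239 0.313]
reg 0.55 [443. 219.] 7938 z90 0.0616 zmed 0.0478 c3d [0.3611 0.3264] D 0.0608 ell [446.7 220. ] [0.355  0.3208 0.062 ]
mark 0.84 [451.4 230.7] [0.3624 0.3246 0.062 ]
clock 13.5 tcp [0.3715 0.2397 0.1701] w 0.0611 F [ 0.4  0.4 -0.1]
turn [ 0.0007 -0.0006 -0.0008] deg 0.2 shift [-0.0215  0.1199  0.1763] dist 0.107
```

View pics/w9.png

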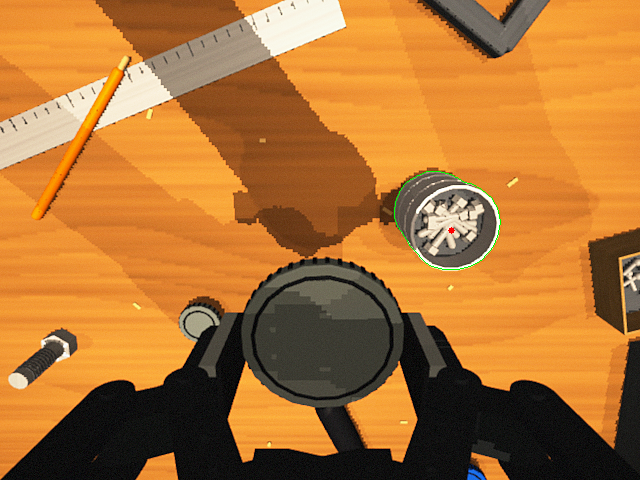

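```bash
python3 -m inch '[[0,0,0,-0.009,0,0.07,-0.2],[0,0,0,-0.018,0,0.13,-0.2],[0,0,0,-0.0185,0,0.16,-0.2],[0,0,0,-0.0185,0,0.1745,-0.2],[0,0,0,-0.0185,0.05,0.1745,-0.2],[0,0,0,-0.0185,0.1,0.1745,-0.2],[0,0,0,-0.0185,0.12,0.1745,-0.2],[0,0,0,-0.0185,0.12,0.1745,-0.2],[0,0,0,-0.0185,0.12,0.1745,-0.2],[0,0,0,-0.0185,0.12,0.1745,-0.2]]'
python3 - <<'E'
from h import *
wrist('lid_a',.018,.063,'w10',.009); plan([0.3624,0.3268,0.060],[0,1])
E
```

```text
clock: 14.33
eef_pos: [0.3633, 0.3269, 0.111]
orientation: [-1.572, 0.003, -0.001]
wrist_force: [0.4, 0.2, -0.4]
width: 0.0612
cam [0.281 0.327 0.254]
reg 0.7 [ 55. 370.] 1963 z90 0.0190 zmed 0.0181 c3d [0.4568 0.1335] D 0.0376 ell [ 55.9 372.6] [0.4548 0.1358 0.018 ]
reg 0.64 [324. 334.] 19398 z90 0.1254 zmed 0.1247 c3d [0.3622 0.327 ] D 0.0654 ell [322.4 331.9] [0.4221 0.3265 0.018 ]
mark 0.62 [ 57.3 368.4] [0.4578 0.1303 0.009 ]
mark 0.6 [323.1 330. ] [0.4259 0.327  0.009 ]
clock 14.48 tcp [0.3633 0.3275 0.1113] w 0.0618 F [-0.   0.6 -0.9]
turn [ 0.0001 -0.0007 -0.0002] deg 0.1 shift [-0.0017  0.1027 -0.0014] dist 0.051
```

View pics/w10.png

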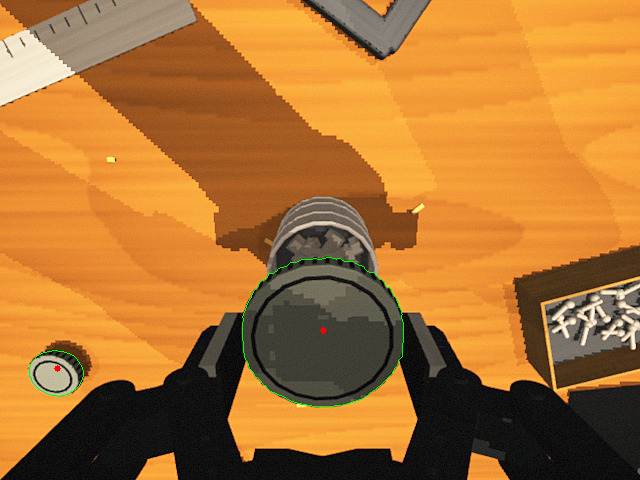

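```bash
python3 -m inch '[[0,0,0,-0.002,0.03,-0.001,-0.2],[0,0,0,-0.002,0.06,-0.001,-0.2],[0,0,0,-0.002,0.075,-0.001,-0.2],[0,0,0,-0.002,0.087,-0.001,-0.2],[0,0,0,-0.002,0.095,-0.001,-0.2],[0,0,0,-0.002,0.101,-0.001,-0.2],[0,0,0,-0.002,0.103,-0.001,-0.2],[0,0,0,-0.002,0.103,-0.001,-0.2],[0,0,0,-0.002,0.103,-0.001,-0.2]]'
python3 - <<'E'
from h import *
wrist('lid_a',.073,.063,'w11',.009); plan([0.3624,0.3268,0.057])
E
```

```text
clock: 15.23
eef_pos: [0.3625, 0.3273, 0.0602]
orientation: [-1.57, 0.002, -0.002]
wrist_force: [-0.8, 0.9, -0.1]
width: 0.0614
cam [0.28  0.327 0.203]
reg 0.89 [ 11. 428.] 1571 z90 0.0188 zmed 0.0178 c3d [0.4576 0.1376] D 0.0372 ell [ 14.6 426.1] [0.4024 0.199  0.073 ]
mark 0.9 [323.6 328.5] [0.3619 0.3276 0.064 ]
mark 0.57 [  5.3 419.3] [0.4071 0.187  0.064 ]
clock 15.38 tcp [0.3625 0.3273 0.0602] w 0.0615 F [-0.3  0.5 -0.9]
turn [-0.0001 -0.      0.    ] deg 0.0 shift [-0.0002  0.0065 -0.0009] dist 0.003
```

View pics/w11.png

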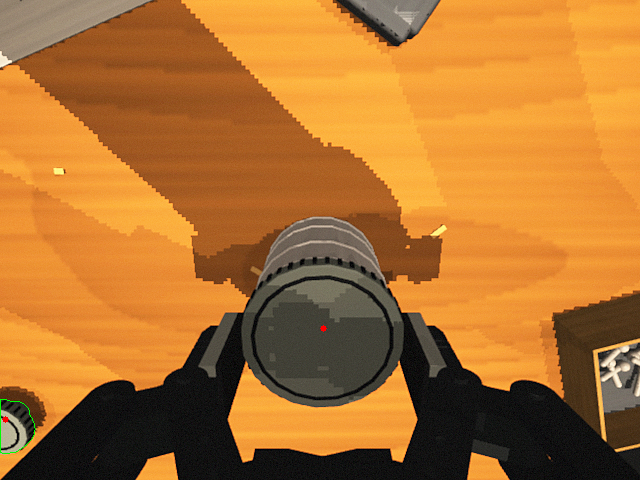

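```bash
python3 -m inch '[[0,0,0,0,0.001,0,0.7],[0,0,0,0,0.001,0,0.7],[0,0,0,0,0.001,0,0.9],[0,0,0,0,0.001,0,0.9],[0,0,0,0,0.001,0,0.9],[0,0,0,0,0.001,0,0.9],[0,0,0,0,-0.05,0,1],[0,0,0,0,-0.1,0,1],[0,0,0,0,-0.15,0,1],[0,0,0,0,-0.18,0,1],[0,0,0,0,-0.18,0,1],[0,0,0,0,-0.18,0,1]]'
python3 - <<'E'
from h import *
wrist('lid_a',.070,.063,'w12',.009); plan([0.457,0.1332,0.15],[0,1])
E
```

```text
clock: 16.38
eef_pos: [0.363, 0.3278, 0.151]
orientation: [-1.569, 0.001, -0.003]
wrist_force: [-0.9, 0.1, 0.2]
width: 0.0855
cam [0.28  0.327 0.294]
reg 0.68 [ 84. 341.] 1563 z90 0.0189 zmed 0.0180 c3d [0.457  0.1338] D 0.0381 ell [ 85.6 342.2] [0.4221 0.1717 0.07  ]
reg 0.55 [323. 250.] 7895 z90 0.0711 zmed 0.0702 c3d [0.3612 0.3271] D 0.0642 ell [321.2 251.4] [0.3592 0.3271 0.07  ]
mark 0.83 [ 85.1 338.3] [0.4248 0.1658 0.061 ]
mark 0.61 [321.7 250.9] [0.362  0.3274 0.061 ]
clock 16.53 tcp [0.3616 0.3263 0.1488] w 0.0855 F [-0.4 -0.1  0.3]
turn [ 0.0006 -0.0006 -0.0006] deg 0.2 shift [ 0.1917 -0.0021 -0.3858] dist 0.215
```

View pics/w12.png

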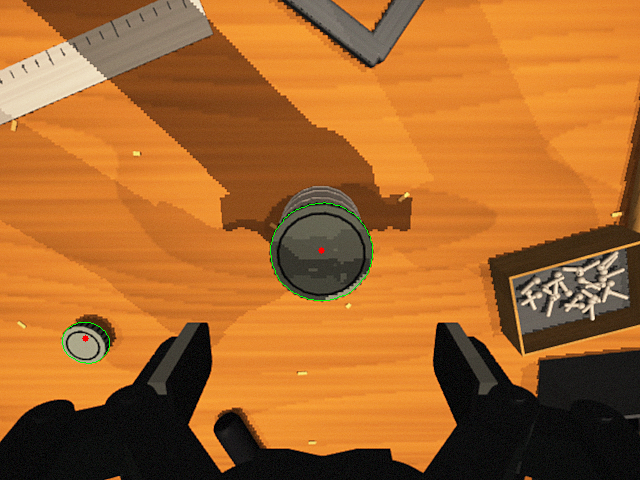

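Lid_a is home, with its top at 70 mm as expected. Next is lid_d at (0.457,0.133).

```bash
python3 -m inch '[[0,0,0,0.03,0,-0.06,1],[0,0,0,0.06,0,-0.13,1],[0,0,0,0.1,0,-0.2,1],[0,0,0,0.13,0,-0.27,1],[0,0,0,0.17,0,-0.33,1],[0,0,0,0.18,0,-0.37,1],[0,0,0,0.1917,0,-0.385,1],[0,0,0,0.1917,0,-0.385,1],[0,0,0,0.1917,0,-0.385,1],[0,0,0,0.1917,0,-0.385,1]]'
python3 - <<'E'
from h import *
wrist('lid_d',.018,.036,'w13',.009); plan([0.457,0.1332,0.004],[0,1])
E
```

```text
clock: 17.37
eef_pos: [0.4559, 0.1357, 0.1483]
orientation: [-1.572, 0.002, 0.004]
wrist_force: [-0.5, 0.2, 0.2]
width: 0.0853
cam [0.374 0.135 0.292]
reg 0.98 [307. 440.] 955 z90 0.0189 zmed 0.0180 c3d [0.5547 0.137 ] D 0.2186 ell [305.4 440.9] [0.6464 0.1207 0.018 ]
reg 0.63 [317. 234.] 1878 z90 0.0192 zmed 0.0182 c3d [0.4574 0.133 ] D 0.0371 ell [319.  235.3] [0.4564 0.133  0.018 ]
reg 0.62 [632. 106.] 1615 z90 0.0709 zmed 0.0693 c3d [0.3664 0.3067] D 0.0489 ell [629.3 103.3] [0.3654 0.3371 0.018 ]
mark 0.7 [304.8 444.6] [0.6596 0.1196 0.009 ]
mark 0.68 [316.  231.5] [0.4561 0.1307 0.009 ]
clock 17.52 tcp [0.4562 0.1355 0.1487] w 0.0855 F [-0.6 -0.9 -1. ]
turn [ 0.0005  0.0005 -0.0008] deg 0.2 shift [ 0.0023  0.2895 -0.0043] dist 0.145
```

View pics/w13.png

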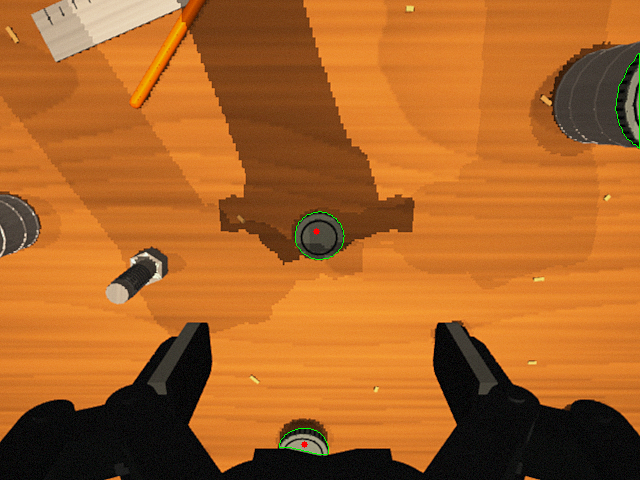

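```bash
python3 -m inch '[[0,0,0,0.002,0.07,-0.0045,1],[0,0,0,0.002,0.14,-0.0045,1],[0,0,0,0.002,0.2,-0.0045,0.6],[0,0,0,0.002,0.25,-0.0045,0.4],[0,0,0,0.002,0.275,-0.0045,0.3],[0,0,0,0.002,0.2875,-0.0045,0.3],[0,0,0,0.002,0.2875,-0.0045,0.3],[0,0,0,0.002,0.2875,-0.0045,0],[0,0,0,0.002,0.2875,-0.0045,-0.2],[0,0,0,0.002,0.2875,-0.0045,-0.5],[0,0,0,0.002,0.2875,-0.0045,-0.7],[0,0,0,0.002,0.2875,-0.0045,-0.7],[0,0,0,0.002,0.2875,-0.0045,-0.7],[0,0,0,0.002,0.2875,-0.0045,-0.7]]' 30
python3 -m inch '[[0,0,0,0,-0.04,0,-0.7],[0,0,0,0,-0.1,0,-0.7],[0,0,0,0,-0.18,0,-0.7],[0,0,0,0,-0.25,0,-0.7],[0,0,0,0,-0.29,0,-0.7],[0,0,0,0,-0.29,0,-0.7],[0,0,0,0,-0.29,0,-0.7]]'
python3 - <<'E'
from h import *
wrist('lid_d',.018,.036,'w14',.009); plan([0.375,-0.2,0.15],[0,1])
E
```

```text
clock: 18.68
eef_pos: [0.4581, 0.1337, 0.0061]
orientation: [-1.571, -0.001, 0.001]
wrist_force: [-0.6, -0.1, 5.9]
width: 0.0344
clock: 19.27
eef_pos: [0.459, 0.134, 0.1524]
orientation: [-1.569, -0.003, -0.001]
wrist_force: [0.2, 0.4, -0.8]
width: 0.0343
cam [0.376 0.133 0.295]
reg 0.74 [321. 337.] 6387 z90 0.1652 zmed 0.1644 c3d [0.4585 0.1342] D 0.0376 ell [322.6 334.5] [0.5456 0.1345 0.018 ]
reg 0.71 [306. 438.] 1304 z90 0.0191 zmed 0.0182 c3d [0.5594 0.1294] D 0.2222 ell [305.7 437.2] [0.6512 0.1196 0.018 ]
reg 0.7 [593. 424.] 2441 z90 0.0192 zmed 0.0183 c3d [0.5546 0.2921] D 0.2991 ell [592.4 424.7] [0.6372 0.3745 0.018 ]
reg 0.66 [632.  97.] 1676 z90 0.0710 zmed 0.0695 c3d [0.3667 0.3075] D 0.0497 ell [629.   96.6] [0.365  0.3376 0.018 ]
mark 0.94 [321.1 328.3] [0.5453 0.1333 0.009 ]
mark 0.76 [305.4 436.2] [0.659  0.1188 0.009 ]
mark 0.74 [588. 422.] [0.6426 0.3776 0.009 ]
clock 19.42 tcp [0.4565 0.1331 0.1494] w 0.0345 F [ 0.5  0.5 -1. ]
turn [ 0.0006  0.0005 -0.0012] deg 0.3 shift [-1.641e-01  6.000e-04 -6.659e-01] dist 0.343
```

View pics/w14.png

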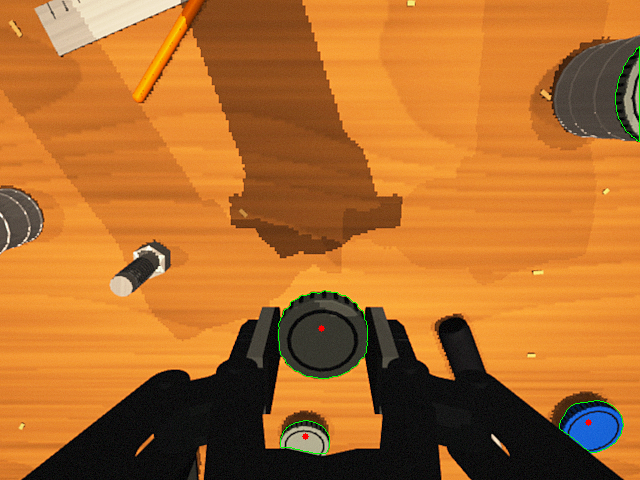

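```bash
python3 -m inch '[[0,0,0,0,0,-0.06,-0.7],[0,0,0,0,0,-0.13,-0.7],[0,0,0,-0.01,0,-0.2,-0.7],[0,0,0,-0.03,0,-0.27,-0.7],[0,0,0,-0.05,0,-0.34,-0.7],[0,0,0,-0.08,0,-0.41,-0.7],[0,0,0,-0.1,0,-0.48,-0.7],[0,0,0,-0.12,0,-0.55,-0.7],[0,0,0,-0.14,0,-0.62,-0.7],[0,0,0,-0.16,0,-0.67,-0.7],[0,0,0,-0.16,0,-0.69,-0.7],[0,0,0,-0.16,0,-0.69,-0.7],[0,0,0,-0.16,0,-0.69,-0.7],[0,0,0,-0.16,0,-0.69,-0.7]]'
python3 - <<'E'
from h import *
wrist('lid_d',.018,.063,'w15l',.009)
wrist('mouth_d',.044,.060,'w15'); plan([0.3685,-0.2895,0.10],[0,1])
E
```

```text
clock: 20.58
eef_pos: [0.3766, -0.2106, 0.1493]
orientation: [-1.572, 0.002, 0.008]
wrist_force: [-0.2, 0.1, 0.0]
width: 0.0343
cam [ 0.295 -0.211  0.293]
reg 0.78 [ 70. 412.] 2232 z90 0.0649 zmed 0.0640 c3d [ 0.5095 -0.3892] D 0.0555 ell [ 71.6 416.7] [ 0.5415 -0.4273  0.018 ]
reg 0.77 [322. 333.] 6411 z90 0.1621 zmed 0.1613 c3d [ 0.3766 -0.2106] D 0.0382 ell [322.8 334.6] [ 0.4599 -0.2102  0.018 ]
reg 0.49 [207. 226.] 2798 z90 0.0440 zmed 0.0277 c3d [ 0.3676 -0.29  ] D 0.0332 ell [209.7 225.4] [ 0.3697 -0.2929  0.018 ]
mark 0.9 [318.1 327.4] [ 0.4585 -0.214   0.009 ]
cam [ 0.296 -0.211  0.293]
reg 0.92 [208. 225.] 2787 z90 0.0440 zmed 0.0278 c3d [ 0.3676 -0.2899] D 0.0335 ell [210. 224.] [ 0.3628 -0.285   0.044 ]
reg 0.9 [112. 378.] 2699 z90 0.0491 zmed 0.0282 c3d [ 0.4299 -0.3345] D 0.1922 ell [111.1 376.3] [ 0.4822 -0.3699  0.044 ]
mark 0.94 [472.  348.9] [ 0.4569 -0.1002  0.044 ]
mark 0.73 [199.  230.2] [ 0.3671 -0.2926  0.044 ]
clock 20.88 tcp [ 0.3774 -0.2112  0.1502] w 0.0344 F [-0.2 -1.  -0.3]
turn [ 0.0005  0.0011 -0.0012] deg 0.3 shift [-0.018   0.1008 -0.1564] dist 0.093
```

View pics/w15.png

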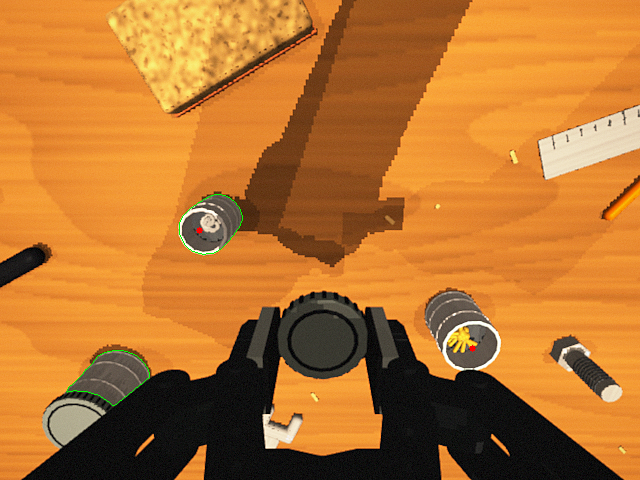

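```bash
python3 -m inch '[[0,0.001,0,-0.01,0,-0.07,-0.7],[0,0.001,0,-0.019,0,-0.13,-0.7],[0,0.001,0,-0.019,0,-0.158,-0.7],[0,0.001,0,-0.019,0.05,-0.158,-0.7],[0,0.001,0,-0.019,0.1,-0.158,-0.7],[0,0.001,0,-0.019,0.13,-0.158,-0.7],[0,0.001,0,-0.019,0.13,-0.158,-0.7],[0,0.001,0,-0.019,0.13,-0.158,-0.7],[0,0.001,0,-0.019,0.13,-0.158,-0.7]]'
python3 - <<'E'
from h import *
wrist('lid_d',.018,.063,'w16',.009); plan([0.368,-0.2902,0.0435],[0,1])
E
```

```text
clock: 21.63
eef_pos: [0.3687, -0.2907, 0.0862]
orientation: [-1.573, 0.001, 0.003]
wrist_force: [0.1, -0.1, 0.3]
width: 0.0344
cam [ 0.287 -0.291  0.229]
reg 0.62 [322. 333.] 6432 z90 0.0991 zmed 0.0982 c3d [ 0.3686 -0.2905] D 0.0382 ell [322.8 334.5] [ 0.4144 -0.2906  0.018 ]
mark 0.79 [321.2 328.1] [ 0.4152 -0.2917  0.009 ]
clock 21.78 tcp [ 0.3691 -0.2908  0.0867] w 0.0341 F [-0.4  0.6 -0.3]
turn [ 0.0008  0.0002 -0.0004] deg 0.2 shift [-0.0021  0.0864  0.0014] dist 0.043
```

View pics/w16.png

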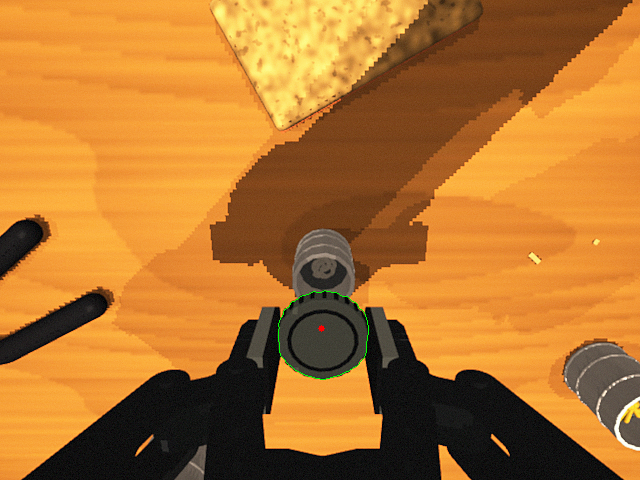

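```bash
python3 -m inch '[[0,0,0,-0.002,0.03,0.001,-0.7],[0,0,0,-0.002,0.05,0.001,-0.7],[0,0,0,-0.002,0.065,0.001,-0.7],[0,0,0,-0.002,0.075,0.001,-0.7],[0,0,0,-0.002,0.082,0.001,-0.7],[0,0,0,-0.002,0.0865,0.001,-0.7],[0,0,0,-0.002,0.0865,0.001,-0.7],[0,0,0,-0.002,0.0865,0.001,-0.7]]'
python3 - <<'E'
from h import *
wrist('lid_d',.055,.063,'w17',.009); plan([0.368,-0.2902,0.0406],[0,1])
E
```

```text
clock: 22.45
eef_pos: [0.3681, -0.2906, 0.0435]
orientation: [-1.573, 0.0, 0.001]
wrist_force: [0.8, -0.4, -1.0]
width: 0.0342
cam [ 0.286 -0.291  0.186]
reg 0.72 [323. 334.] 6320 z90 0.0563 zmed 0.0555 c3d [ 0.3676 -0.2901] D 0.0383 ell [322.5 334.5] [ 0.3657 -0.2907  0.055 ]
mark 0.65 [319.  325.8] [ 0.3671 -0.2922  0.046 ]
clock 22.6 tcp [ 0.3683 -0.2907  0.0438] w 0.0345 F [ 0.2 -0.4  0.7]
turn [ 0.0009  0.0002 -0.0001] deg 0.2 shift [-0.0007  0.0063  0.001 ] dist 0.003
```

View pics/w17.png

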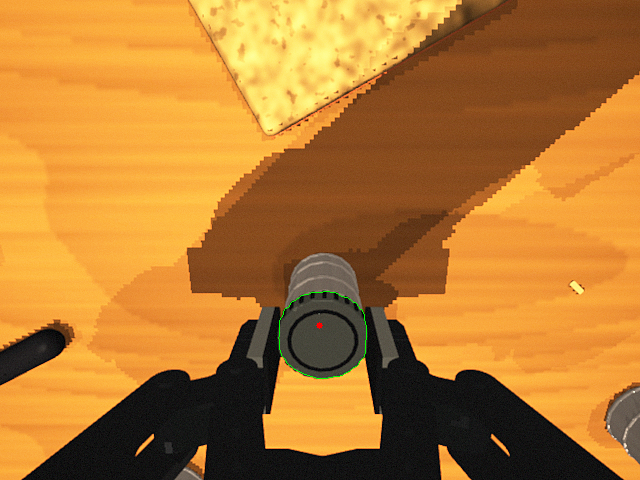

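```bash
python3 -m inch '[[0,0,0,0,0.001,0,0.1],[0,0,0,0,0.001,0,0.1],[0,0,0,0,0.001,0,0.3],[0,0,0,0,0.001,0,0.3],[0,0,0,0,0.001,0,0.3],[0,0,0,0,0.001,0,0.3],[0,0,0,0,-0.05,0,0.5],[0,0,0,0,-0.1,0,1],[0,0,0,0,-0.15,0,1],[0,0,0,0,-0.22,0,1],[0,0,0,0,-0.22,0,1],[0,0,0,0,-0.22,0,1]]'
python3 - <<'E'
from h import *
wrist('lid_d',.052,.036,'w18',.009); plan([0.655,0.1195,0.15],[0,1])
E
```

```text
clock: 23.6
eef_pos: [0.3702, -0.2913, 0.1559]
orientation: [-1.575, -0.005, -0.004]
wrist_force: [-0.1, -0.3, 0.2]
width: 0.0855
cam [ 0.287 -0.291  0.298]
reg 0.98 [320. 242.] 2259 z90 0.0531 zmed 0.0523 c3d [ 0.368  -0.2907] D 0.0367 ell [324.2 239.7] [ 0.3667 -0.2906  0.052 ]
reg 0.6 [213. 424.] 1681 z90 0.0650 zmed 0.0642 c3d [ 0.5099 -0.378 ] D 0.0501 ell [211.8 422.9] [ 0.5189 -0.3791  0.052 ]
mark 0.82 [199.9 418.1] [ 0.5225 -0.3915  0.043 ]
mark 0.67 [322.4 236. ] [ 0.3669 -0.2919  0.043 ]
clock 23.75 tcp [ 0.3674 -0.2896  0.1526] w 0.0851 F [ 0.4 -0.6 -0.2]
turn [ 0.0005  0.0002 -0.0008] deg 0.2 shift [0.5758 0.0023 0.8178] dist 0.5
```

View pics/w18.png

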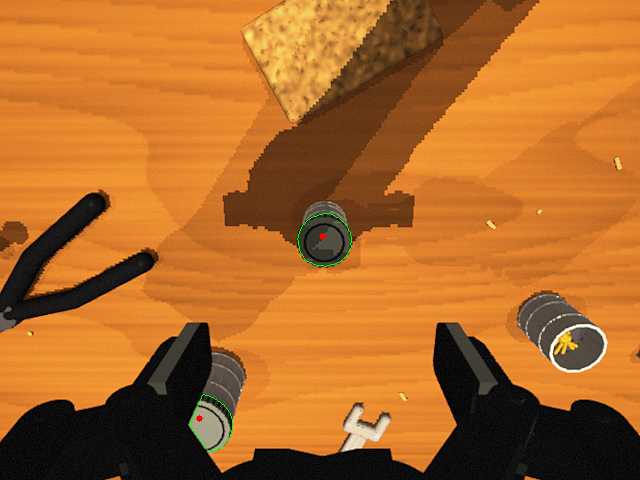

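Lid_d is home, with its top at 52 mm. Next is lid_c at about (0.659,0.119).

```bash
python3 -m inch '[[0,0,0,0.04,0,0.06,1],[0,0,0,0.09,0,0.12,1],[0,0,0,0.13,0,0.19,1],[0,0,0,0.18,0,0.25,1],[0,0,0,0.23,0,0.32,1],[0,0,0,0.28,0,0.39,1],[0,0,0,0.33,0,0.46,1],[0,0,0,0.38,0,0.53,1],[0,0,0,0.43,0,0.6,1],[0,0,0,0.48,0,0.67,1],[0,0,0,0.53,0,0.74,1],[0,0,0,0.57,0,0.79,1],[0,0,0,0.583,0,0.8175,1],[0,0,0,0.583,0,0.8175,1],[0,0,0,0.583,0,0.8175,1],[0,0,0,0.583,0,0.8175,1]]'
python3 - <<'E'
from h import *
wrist('lid_c',.018,.036,'w19',.009); plan([0.659,0.1193,0.004],[0,1])
E
```

```text
clock: 25.08
eef_pos: [0.6571, 0.1168, 0.1493]
orientation: [-1.575, 0.006, 0.004]
wrist_force: [-0.3, -0.7, -0.1]
width: 0.0855
cam [0.576 0.117 0.293]
reg 0.64 [327. 238.] 2860 z90 0.0191 zmed 0.0182 c3d [0.6601 0.1185] D 0.0462 ell [325.  237.1] [0.6588 0.1181 0.018 ]
mark 0.79 [325.5 237.3] [0.6617 0.1185 0.009 ]
clock 25.23 tcp [0.6578 0.1163 0.1508] w 0.0853 F [-0.2 -0.2  0. ]
turn [ 0.0009 -0.001  -0.0012] deg 0.3 shift [0.0035 0.2935 0.0069] dist 0.147
```

View pics/w19.png

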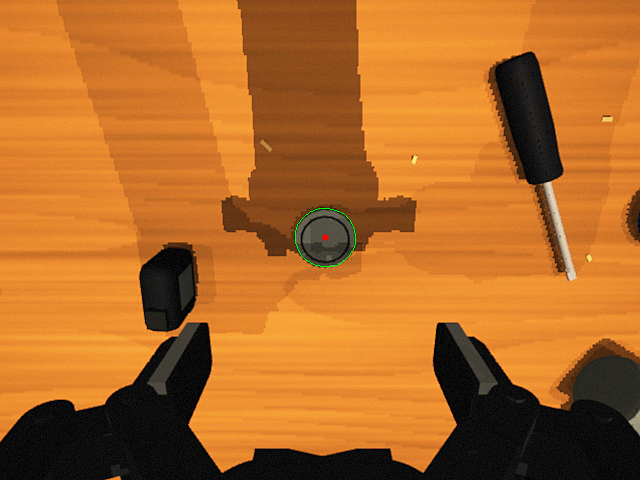

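```bash
python3 -m inch '[[0,0,0,0.004,0.07,0.0042,1],[0,0,0,0.004,0.14,0.0042,1],[0,0,0,0.004,0.2,0.0042,0.6],[0,0,0,0.004,0.25,0.0042,0.5],[0,0,0,0.004,0.28,0.0042,0.5],[0,0,0,0.004,0.2925,0.0042,0.5],[0,0,0,0.004,0.2925,0.0042,0.5],[0,0,0,0.004,0.2925,0.0042,0.2],[0,0,0,0.004,0.2925,0.0042,0],[0,0,0,0.004,0.2925,0.0042,-0.3],[0,0,0,0.004,0.2925,0.0042,-0.55],[0,0,0,0.004,0.2925,0.0042,-0.55],[0,0,0,0.004,0.2925,0.0042,-0.55],[0,0,0,0.004,0.2925,0.0042,-0.55]]' 30
python3 -m inch '[[0,0,0,0,-0.04,0,-0.55],[0,0,0,0,-0.1,0,-0.55],[0,0,0,0,-0.18,0,-0.55],[0,0,0,0,-0.25,0,-0.55],[0,0,0,0,-0.29,0,-0.55],[0,0,0,0,-0.29,0,-0.55],[0,0,0,0,-0.29,0,-0.55]]'
python3 - <<'E'
from h import *
wrist('lid_c',.018,.036,'w20',.009); plan([0.455,-0.025,0.16],[0,1])
E
```

```text
clock: 26.4
eef_pos: [0.6613, 0.118, 0.0069]
orientation: [-1.573, 0.002, -0.003]
wrist_force: [-0.2, -1.0, 5.9]
width: 0.0432
clock: 26.98
eef_pos: [0.6625, 0.1188, 0.1541]
orientation: [-1.571, -0.001, -0.006]
wrist_force: [0.2, 0.3, -1.2]
width: 0.0433
cam [0.58  0.119 0.297]
reg 0.74 [323. 332.] 9753 z90 0.1662 zmed 0.1654 c3d [0.6617 0.1183] D 0.0474 ell [322.4 331.4] [0.7476 0.1185 0.018 ]
reg 0.73 [639. 213.] 261 z90 0.0178 zmed 0.0146 c3d [0.6481 0.3542] D 0.0318 ell [635.8 211. ] [0.6478 0.3479 0.018 ]
mark 0.71 [321.2 326.9] [0.7487 0.1175 0.009 ]
clock 27.13 tcp [0.6596 0.1185 0.1498] w 0.0436 F [-0.2  0.  -0.4]
turn [ 0.0009 -0.001  -0.0012] deg 0.3 shift [-0.4083 -0.0181 -0.2882] dist 0.25
```

View pics/w20.png

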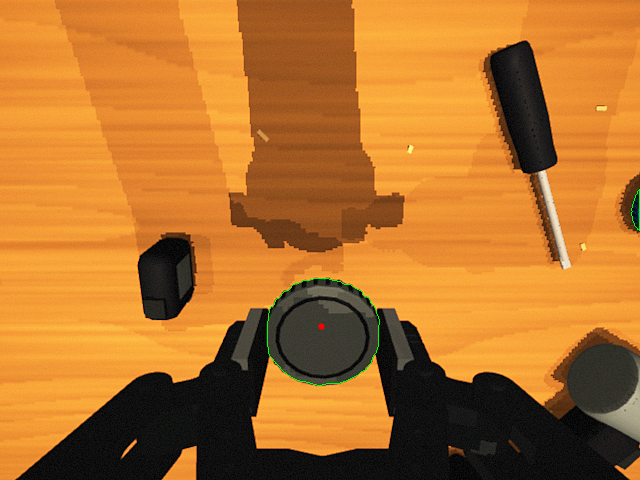

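```bash
python3 -m inch '[[0,0,0,-0.06,-0.018,-0.04,-0.55],[0,0,0,-0.12,-0.018,-0.08,-0.55],[0,0,0,-0.18,-0.018,-0.12,-0.55],[0,0,0,-0.24,-0.018,-0.16,-0.55],[0,0,0,-0.3,-0.018,-0.2,-0.55],[0,0,0,-0.35,-0.018,-0.24,-0.55],[0,0,0,-0.39,-0.018,-0.27,-0.55],[0,0,0,-0.408,-0.018,-0.288,-0.55],[0,0,0,-0.408,-0.018,-0.288,-0.55],[0,0,0,-0.408,-0.018,-0.288,-0.55],[0,0,0,-0.408,-0.018,-0.288,-0.55]]'
python3 - <<'E'
from h import *
wrist('lid_c',.018,.036,'w21l',.009)
wrist('mouth_c',.05,.036,'w21'); plan([0.451,-0.1035,0.095],[0,1])
E
```

```text
clock: 28.05
eef_pos: [0.4568, -0.0237, 0.1601]
orientation: [-1.574, 0.003, 0.001]
wrist_force: [0.1, 0.4, 1.1]
width: 0.0437
cam [ 0.375 -0.024  0.303]
reg 0.79 [324. 331.] 9745 z90 0.1722 zmed 0.1715 c3d [ 0.456 -0.024] D 0.0470 ell [322.4 331.7] [ 0.5445 -0.0242  0.018 ]
mark 0.71 [322.4 325.9] [ 0.5443 -0.0242  0.009 ]
cam [ 0.375 -0.024  0.303]
reg 0.6 [213. 228.] 3935 z90 0.0499 zmed 0.0350 c3d [ 0.4504 -0.1032] D 0.0424 ell [212.4 226.8] [ 0.445  -0.0982  0.05  ]
reg 0.2 [323. 333.] 9665 z90 0.1722 zmed 0.1715 c3d [ 0.4556 -0.024 ] D 0.0463 ell [322.4 331.9] [ 0.5254 -0.0242  0.05  ]
mark 0.73 [204.8 236.3] [ 0.4517 -0.104   0.05  ]
clock 28.35 tcp [ 0.4559 -0.0243  0.1599] w 0.0433 F [-0.5  0.4 -0.1]
turn [ 0.001  -0.0005 -0.0011] deg 0.3 shift [-0.009   0.1304 -0.1579] dist 0.103
```

View pics/w21.png

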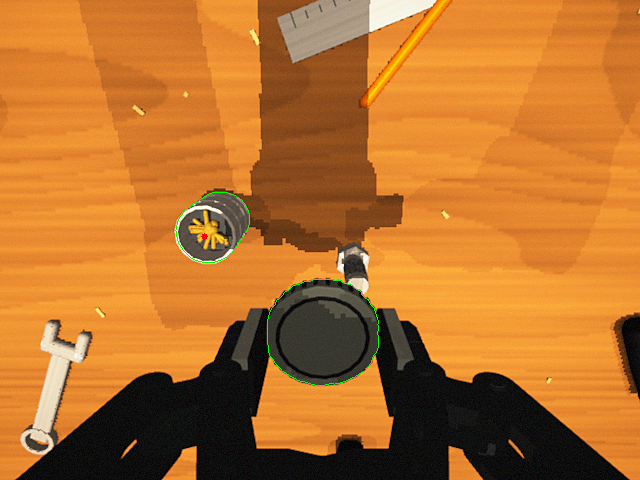

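```bash
python3 -m inch '[[0,0,0,-0.005,0,-0.07,-0.55],[0,0,0,-0.009,0,-0.13,-0.55],[0,0,0,-0.009,0,-0.158,-0.55],[0,0,0,-0.009,0.05,-0.158,-0.55],[0,0,0,-0.009,0.1,-0.158,-0.55],[0,0,0,-0.009,0.13,-0.158,-0.55],[0,0,0,-0.009,0.13,-0.158,-0.55],[0,0,0,-0.009,0.13,-0.158,-0.55],[0,0,0,-0.009,0.13,-0.158,-0.55]]'
python3 - <<'E'
from h import *
wrist('lid_c',.018,.063,'w22',.009); plan([0.4512,-0.1035,0.0493],[0,1])
E
```

```text
clock: 29.1
eef_pos: [0.452, -0.1036, 0.096]
orientation: [-1.574, 0.003, 0.001]
wrist_force: [0.3, -0.5, 0.5]
width: 0.043
cam [ 0.37  -0.103  0.239]
reg 0.88 [323. 332.] 9824 z90 0.1082 zmed 0.1074 c3d [ 0.4513 -0.1035] D 0.0471 ell [322.7 331.8] [ 0.5017 -0.1038  0.018 ]
mark 0.61 [320.3 325.4] [ 0.5022 -0.1054  0.009 ]
clock 29.25 tcp [ 0.4523 -0.1035  0.0965] w 0.0436 F [-0.7 -1.   0.4]
turn [ 0.001  -0.0004 -0.0002] deg 0.2 shift [-0.0022  0.0943  0.0003] dist 0.047
```

View pics/w22.png

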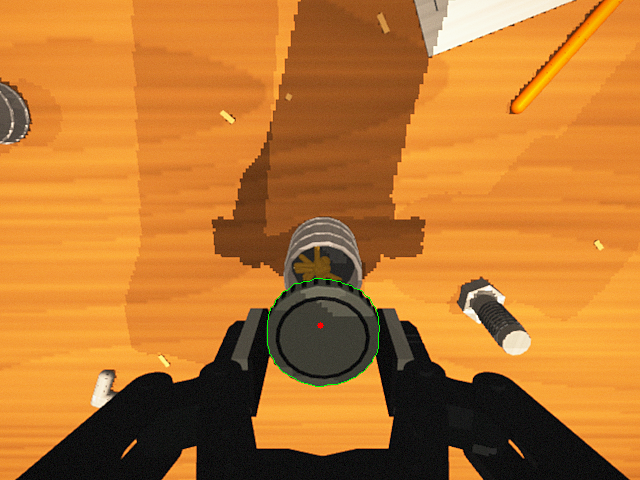

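```bash
python3 -m inch '[[0,0,0,-0.0015,0.03,0,-0.55],[0,0,0,-0.0015,0.06,0,-0.55],[0,0,0,-0.0015,0.075,0,-0.55],[0,0,0,-0.0015,0.085,0,-0.55],[0,0,0,-0.0015,0.091,0,-0.55],[0,0,0,-0.0015,0.0945,0,-0.55],[0,0,0,-0.0015,0.0945,0,-0.55],[0,0,0,-0.0015,0.0945,0,-0.55]]'
python3 - <<'E'
from h import *
wrist('lid_c',.061,.063,'w23',.009); plan([0.4512,-0.1035,0.0464],[0,1])
E
```

```text
clock: 29.92
eef_pos: [0.452, -0.1038, 0.0496]
orientation: [-1.574, 0.001, -0.001]
wrist_force: [-0.6, 0.6, -0.6]
width: 0.0435
cam [ 0.37  -0.104  0.193]
reg 0.89 [323. 334.] 9865 z90 0.0618 zmed 0.0610 c3d [ 0.4512 -0.1041] D 0.0469 ell [322.9 331.4] [ 0.4483 -0.1037  0.061 ]
mark 0.79 [322.  327.2] [ 0.4517 -0.1041  0.052 ]
clock 30.07 tcp [ 0.452  -0.1037  0.0496] w 0.0431 F [-0.5  1.2  0.5]
turn [ 0.001  -0.0005  0.0001] deg 0.2 shift [-0.0016  0.0065  0.0005] dist 0.003
```

View pics/w23.png

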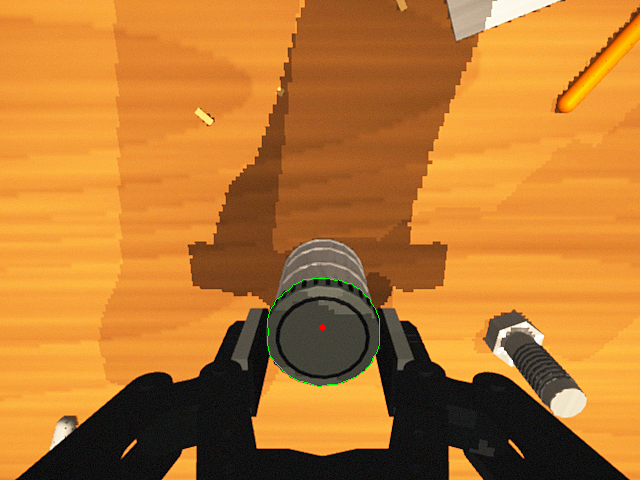

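```bash
python3 -m inch '[[0,0,0,-0.001,0.001,0,0.2],[0,0,0,-0.001,0.001,0,0.2],[0,0,0,-0.001,0.001,0,0.4],[0,0,0,-0.001,0.001,0,0.4],[0,0,0,-0.001,0.001,0,0.4],[0,0,0,-0.001,0.001,0,0.4],[0,0,0,0,-0.05,0,0.4],[0,0,0,0,-0.1,0,0.6],[0,0,0,0,-0.15,0,1],[0,0,0,0,-0.22,0,1],[0,0,0,0,-0.25,0,1],[0,0,0,0,-0.25,0,1]]'
python3 - <<'E'
from h import *
wrist('lid_c',.058,.036,'w24',.009); plan([0.5,0.18,0.25],[0,1])
E
```

```text
clock: 31.07
eef_pos: [0.4554, -0.1038, 0.1788]
orientation: [-1.573, -0.006, -0.009]
wrist_force: [0.5, 0.3, 0.3]
width: 0.085
cam [ 0.372 -0.104  0.321]
reg 0.91 [322. 230.] 3182 z90 0.0592 zmed 0.0582 c3d [ 0.4508 -0.1039] D 0.0460 ell [322.9 228.5] [ 0.4495 -0.1038  0.058 ]
reg 0.8 [ 36. 103.] 2855 z90 0.0531 zmed 0.0521 c3d [ 0.3683 -0.2903] D 0.0378 ell [ 38.2 105.2] [ 0.3679 -0.2842  0.058 ]
mark 0.88 [ 41.9 108.2] [ 0.3696 -0.2884  0.049 ]
mark 0.83 [324.5 229.2] [ 0.4527 -0.1027  0.049 ]
clock 31.22 tcp [ 0.4512 -0.1031  0.174 ] w 0.0855 F [-0.8 -0.2 -0.1]
turn [ 0.0008 -0.0004 -0.0003] deg 0.2 shift [ 0.0966 -0.1537  0.5659] dist 0.297
```

View pics/w24.png

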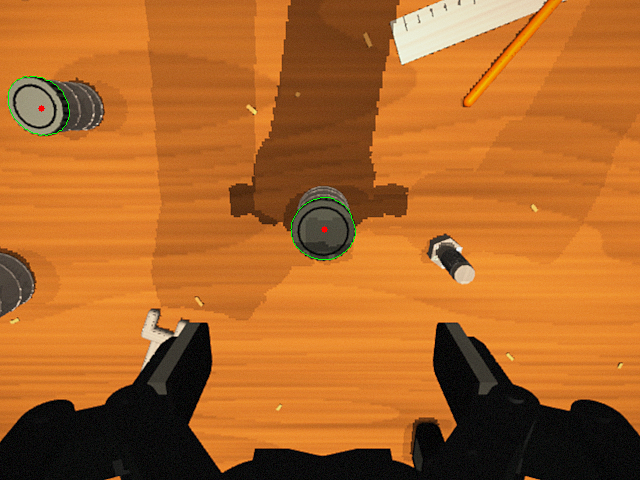

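All four lids are on. I'll raise the arm clear and check the whole scene.

```bash
python3 -m inch '[[0,0,0,0,-0.06,0.04,1],[0,0,0,0.02,-0.12,0.1,1],[0,0,0,0.03,-0.15,0.17,1],[0,0,0,0.05,-0.18,0.24,1],[0,0,0,0.07,-0.2,0.3,1],[0,0,0,0.07,-0.2,0.36,1],[0,0,0,0.07,-0.2,0.4,1],[0,0,0,0.07,-0.2,0.4,1],[0,0,0,0.07,-0.2,0.4,1]]'
python3 - <<'E'
from h import *
for n in ('top','scene'):
    f=cams.grab_frame(n); cv2.imwrite(f'pics/{n}9.png',f['image'][:,:,::-1])
    for r in cams.regions_of('lid_a',n):
        m=cv2.erode(r['region'].astype(np.uint8),np.ones((3,3)));vs,us=np.nonzero(m)
        P=np.array([depthpt(f,u,v) for u,v in zip(us,vs) if f['depth'][v,u]>0])
        if len(P)<20: continue
        t=P[P[:,2]>np.percentile(P[:,2],90)-.006]
        A=np.c_[t[:,:2]-t[:,:2].mean(0),np.ones(len(t))]; k=np.linalg.lstsq(A,t[:,2],rcond=None)[0]
        print(n,round(r['p'],2),np.round(r['uv']),t.mean(0).round(4),'tilt deg',np.degrees(np.hypot(k[0],k[1])).round(1))
E
```

```text
clock: 31.97
eef_pos: [0.4853, 0.0981, 0.2711]
orientation: [-1.576, 0.002, 0.006]
wrist_force: [-0.6, -0.1, -0.3]
width: 0.0856
top 0.92 [525. 231.] [ 0.5106 -0.3863  0.0653] tilt deg 0.3
top 0.87 [377. 260.] [ 0.451  -0.1021  0.0592] tilt deg 0.5
top 0.74 [472. 308.] [ 0.368  -0.2881  0.0532] tilt deg 1.4
top 0.7 [144. 309.] [0.3615 0.3279 0.0711] tilt deg 0.4
top 0.57 [132. 158.] [0.6423 0.3755 0.0192] tilt deg 0.3
scene 0.68 [345. 174.] [0.3667 0.3187 0.0681] tilt deg 0.6
scene 0.66 [161. 294.] [ 0.372  -0.296   0.0505] tilt deg 0.8
scene 0.65 [258. 261.] [ 0.4537 -0.1102  0.0562] tilt deg 0.9
scene 0.63 [444. 221.] [0.6436 0.3674 0.016 ] tilt deg 0.9
scene 0.61 [168. 351.] [ 0.5145 -0.393   0.0625] tilt deg 0.6
```

View pics/scene9.png

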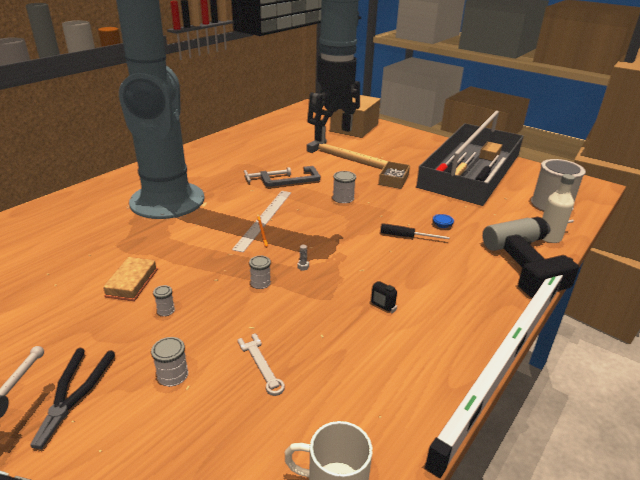

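View pics/top9.png

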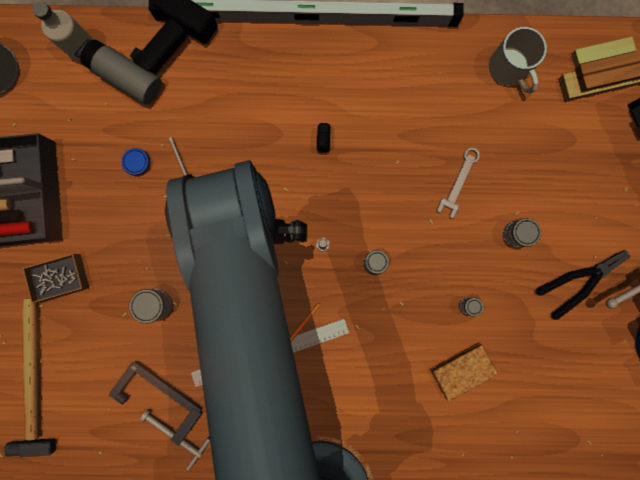

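All four tins are closed, upright and where they were. The blue lid is undisturbed at (444,221) in the scene view, and the arm is clear.

```bash
python3 - <<'E'
from rig import close_job,status
print(close_job())
E
```

```text
the job is handed in; nothing more can be done
None
```

All four tins are closed with their own lids, and I handed the job in at about 32 s of the 128 s allowed. I placed lid_b, lid_a, lid_d and lid_c in that order. Each was gripped by its rim, lowered partway into its tin and let drop home.

- **Seating:** the wrist camera put the lid tops at 70, 64, 58 and 52 mm for a, b, c and d, which is the fully seated height for each.
- **Flatness:** measured tilt was 0.3 to 0.9° on three lids. The smallest lid (d) read 1.4° from the top camera and 0.8° from the scene camera, which I put down to how few pixels it covers.
- **Tins:** all stand upright, and their centres are unchanged within about 2 mm of measurement error. The blue look-alike lid was not touched.
- **Forces:** the highest wrist force in the readings was about 7 N, as the fingers closed on a lid at the bench.
- **Disagreement between cameras:** the scene camera read all lids (including the blue one on the bench) about 2–3 mm lower than the top camera. It is the same for every lid, so I took it as a calibration offset.

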